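# Fit the lever bar of the arbor press and lower its ram onto the stamp

## Robot

A 6-joint arm with a two-finger parallel gripper is mounted at the origin on the work surface. World frame = base frame: x ahead of the robot, y to its left, z up, the work surface at z = 0. Lengths are in m, angles in degrees, forces in N, time in s.
With the tool pointing down it reaches from about 0.325 to 0.775 m from the base axis. Payload 5.5 kg.
Tool frame: the origin (TCP) lies at the centre of the arm's flange, where the gripper is bolted on; the fingertips stand 182 mm ahead of it and the grasp point (between the pads) lies 163 mm ahead of it; z points along the fingers, y is the direction in which the jaws open and shut (so a half turn about z gives the same grasp; the last joint's range is limited). The gripper opens to 88 mm and grips with 3 to 60 N. Pads are 20 mm wide; open, the fingers measure 115 mm over their backs; the gripper's body (75 mm by 178 mm) begins 61 mm behind the grasp point.
Start: joints at [74.101, 5.22, 70.514, -0, 104.267, -3.249], TCP at [0.131, 0.585, 0.405] pointing down, gripper open.
Joint ranges: [-164.24, 164.24], [-49.07, 125.15], [9.68, 141.18], [-86.29, 266.29], [3.28, 154.24], [-151.56, 151.56]. Speed limits (degrees/s): [147.25, 147.25, 172.46, 180, 180, 180].

## Interface

Orientations are given as [roll, pitch, yaw] about the fixed x, y, z axes, in that order (R = Rz(yaw) Ry(pitch) Rx(roll)).
In Python, from station import r gives the robot as it stands. The module is installed in compiled form; this text tells all that it offers. Calls block until the motion is done:
- r.reach(position, orientation): joint-space move of the TCP to a pose.
- r.servo_line(position, rotation=None, speed=0.15): straight line of the TCP; rotation=None keeps the orientation; speed is the mean speed in m/s.
- r.move_joints(angles): joint-space move.
- r.let_go() and r.grab(squeeze=None): open the fingers fully, or close them until they stop; squeeze is the grip in N (None keeps the last).
- r.wait(seconds).
- r.inverse_kinematics(position, orientation): joint angles nearest the present ones, or None.
- r.sense(): the state.
- r.snapshot(name): name is "scene" or "top"; returns a dict with "frame" (384x512x3 uint8, red, green, blue), "fx", "fy", "cx", "cy" (pixels), "dist_coeffs" ([k1, k2, p1, p2, k3] as OpenCV has them; the pictures are not rectified), "R" (3x3) and "t" (3): a world point X has camera coordinates R X + t. Camera axes: x right, y down, z forward; pixel columns grow to the right and rows downward; lengths in m; the calibration is good to about 2 mm. A picture is of the moment at which its call begins. There is no depth.
A pose or a line that the arm cannot do raises r.IKError and nothing moves.
- r.hand_in(): hands the job in, once; it reports no verdict.
The state is a dict: "clock": time; "joints": joint angles; "joint_vel": joint speeds; "joint_torque": joint torques, N m; "tcp_pos": TCP position; "orientation": TCP orientation; "contact_force": force on the tool from outside, world axes, zero at the start; "torque": the same for the moment, N m; "opening": finger opening in m.
Only numpy, scipy, OpenCV 4.12 (cv2) and the standard library are available. Lean on these libraries where they do the work, as an engineer would, in place of code of your own. Each camera call takes 0.05 s, during which the arm holds its last target.

## Task

Take the press's lever bar from under the small-parts drawer unit, pass its plain round end through the hole in the press's hub from the back of the press and push it fully home, shoulder against the hub. Then swing the lever's long end down until the ram rests on the brass stamp standing under it; move the ram by the lever only, and leave the stamp standing where it is and the other things on the bench in place.

Things in the scene. Friction and masses are not known exactly. Their poses are not given: they have to be found in the camera images.
- bar_plain (a point): The loose steel lever bar, 230 mm, about 0.4 kg: plain round shaft 16 mm across, 165 mm long (last 10 mm taper to 9 mm), then a darker flat grip 65 x 28 x 16 mm; the step between is the shoulder. This point is on its axis, 80 mm from the tip, 85 from the shoulder, 8 mm over the bench. x: tip to grip, z up. At the start it lies flat under the drawer unit, only 100-125 mm of the tip end showing.
- bar_grip (a point): Centre of the bar's flat grip, half-way up (8 mm over the bench as it lies), 32.5 mm from the shoulder, 117.5 mm along +x from bar_plain. x as for bar_plain, y across the 28 mm width, z through the 16 mm thickness. The grip is hidden under the drawer unit at the start.
- bar_shoulder (a point): Point on the bar's axis at the shoulder, where round shaft meets flat grip; 165 mm from the tip. Axes as for bar_plain.
- drawers: Grey small-parts drawer unit, fixed, 240 wide, 260 deep, 175 mm tall, on four 45 mm feet at its corners; the bar lies in the gap under it. Origin: on the bench below the middle of its front face. x into the unit, y along its front, z up; the front looks along -x, towards the middle of the bench.
- hub_hole (a point): Centre of the press's lever hub, a 40 mm steel cube on the shaft's end, 170 mm over the bench, 75 mm out from the press's middle, robot's side. An 18.5 mm round hole goes through along x (countersunk at the back); x points to the press's back. The bar enters from +x moving along -x and is home with its shoulder 20 mm along +x from here. y: shaft axis, away from the press. Turns with the hub.
- press_hub (a joint): Hub angle about the shaft (rad). 0: hole level; negative: its front end raised (start -0.22 to -0.02); positive: front end lowered. 1 rad lowers the ram 16 mm; the ram meets the stamp at about 0.35, and a stop is at 0.42. Friction of about 0.5 N m keeps it where it is left.
- ram_face (a point): Middle of the lower face of the press's ram, a 22 mm square steel bar sliding vertically in the head, 26 mm in front of the shaft; its top rises to about 90 mm above the shaft.
- stamp_top (a point): Middle of the top of the brass stamp, loose, 40 mm tall (foot 30 mm, stem 16 mm across), standing on the press's round anvil straight under the ram, 6 to 9 mm below it at the start.
- press: Green arbor press, fixed: base 235 x 120 mm, column at the back, head 60 mm wide, its top 206 mm over the bench and its side 45 mm from the hub hole's axis. Origin: on the bench under the shaft, inside the head. x points to the back (column), the ram is at the front (-x), y along the shaft towards the hub.
- stamp: The brass stamp under the ram; origin at the middle of its underside.
- press_ram: The ram of the press; origin at the middle of its lower face.
- bar: The lever bar; origin under the shoulder, 8 mm below its axis; axes as for bar_plain.
- mallet: Bystander: hammer with a pale head, 240 mm long, lying on the bench.
- driver: Bystander: screwdriver, 190 mm long, lying on the bench.
- stamp_b: Bystander: spare slim brass stamp, 22 mm across, 45 mm tall, standing on the bench.
- stamp_c: Bystander: spare brass stamp with a 26 mm square foot, 42 mm tall, standing on the bench.
- tray: Bystander: open wooden tray, 130 x 180 x 35 mm.

How it is judged (in metres and radians):
On the way, in this order (a step that is already met when the one before it is completed fails the run):
1. the bar is through the hub and home, its shoulder against the hub's back face, the ram still clear of the stamp (x of bar_shoulder in the frame of hub_hole between 0.015 and 0.025 m and distance between bar_shoulder and hub_hole below 0.028 m and angle between the x axis of bar_shoulder and the x axis of hub_hole, either way round below 0.12 rad and z of ram_face in the frame of stamp_top above 0.002 m), for 0.2 s.
2. the lever is swung down and the ram rests on the stamp (z of ram_face in the frame of stamp_top below 0.0015 m), for 0.2 s.
At the end, for the whole second after the job is handed in: The lever bar is through the hub with its shoulder within 7 mm of the hub's back face and lying along the hole (within 0.12 rad); the ram rests on the stamp (gap under 1.5 mm), the stamp upright and within 6 mm of where it stood; everything still and let go (x of bar_shoulder in the frame of hub_hole between 0.015 and 0.027 m and distance between bar_shoulder and hub_hole below 0.028 m and angle between the x axis of bar_shoulder and the x axis of hub_hole, either way round below 0.12 rad and z of ram_face in the frame of stamp_top below 0.0015 m and horizontal distance between ram_face and stamp_top below 0.01 m and distance of stamp from where it was at the start of the episode below 0.006 m and angle between stamp's own z axis and vertical below 0.1 rad and linear speed of bar below 0.02 m/s); the robot touches nothing.
It fails at once if the robot pushes the ram itself instead of the lever (contact force between any of the fingers, the arm and press_ram above 1.5 N).
It fails at once if a bystander on the bench is shifted by more than 30 mm or upset (distance of any of mallet, driver, stamp_b, stamp_c, tray from where it was at the start of the episode above 0.03 m or angle between any of stamp_b, stamp_c's own z axis and vertical above 0.5 rad).
It fails at once if the stamp is knocked over (angle between stamp's own z axis and vertical above 0.4 rad).
It also fails if it takes over 69 s, if anything falls off the work surface, if the arm or the gripper's body presses on something with over 40 N, if the wrist force passes 120 N, or if a joint passes its speed limit or range.

## Working session

There is one attempt and no reset: what is moved stays moved. The work goes in short steps, each a Python script; the robot and the scene stay as the last script left them, time stands still between calls to the robot, and variables do not carry over. Pictures are saved under pics/ and viewed, and the job is handed in when it is done.

```bash
mkdir -p pics; ls; python3 - <<'E'
from station import r
import cv2,numpy as np
for n in("scene","top"):
    s=r.snapshot(n); cv2.imwrite(f"pics/{n}0.png",s["frame"][:,:,::-1])
    np.savez(f"{n}0.npz",**s)
    print(n,s["fx"],s["fy"],s["cx"],s["cy"],s["dist_coeffs"],np.round(s["R"],4).tolist(),s["t"])
print(r.sense())
E
```

```text
pics
scene 385.6327151017819 385.6327151017819 255.40313415071753 192.85778061211107 [-0.08620662  0.          0.          0.          0.        ] [[0.3959, 0.9182, -0.0108], [0.5752, -0.2571, -0.7766], [-0.7159, 0.3012, -0.6299]] [-0.23352739 -0.19775728  1.65149236]
top 363.77385792757906 363.77385792757906 251.4669072214478 189.43942436869668 [-0.09304502  0.          0.          0.          0.        ] [[-0.0048, -1.0, 0.0], [-0.9849, 0.0047, -0.173], [0.173, -0.0008, -0.9849]] [0.01438501 0.55473388 1.0993843 ]
{'clock': 0.1, 'joints': array([ 7.41004180e+01,  5.25926407e+00,  7.05709543e+01,  5.49804773e-05,
        1.04267731e+02, -3.24918126e+00]), 'joint_vel': array([ 0.01705606, -0.18834082,  0.01514712, -0.09018749,  0.09023037,
       -0.05455616]), 'joint_torque': array([ 2.25424279e-03, -4.47856629e+01, -4.07570529e+01,  7.00030150e-02,
        2.84541916e-02, -9.80727145e-05]), 'tcp_pos': array([0.13142413, 0.58549057, 0.40365446]), 'orientation': array([-1.79902211e+02, -5.60482334e-03,  1.67349608e+02]), 'contact_force': array([ 0.43402785, -0.12872651,  0.15265435]), 'torque': array([-0.02354169,  0.01533787, -0.02728369]), 'opening': 0.08788887760054385}
```

View pics/scene0.png

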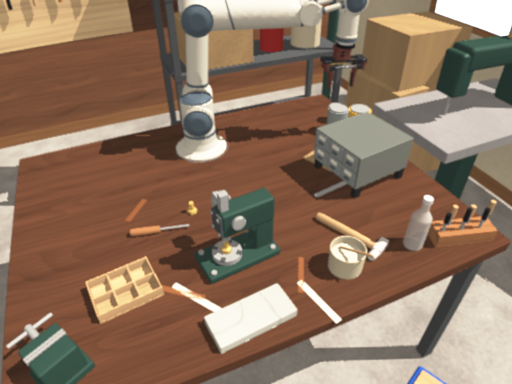

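View pics/top0.png

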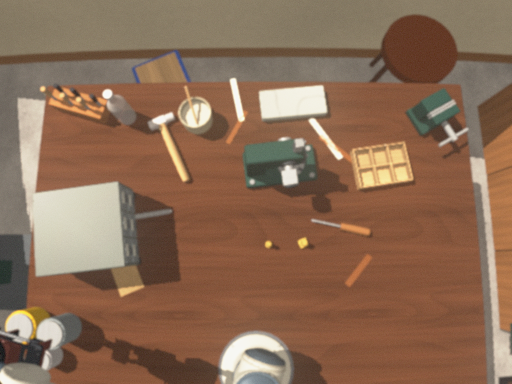

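The scene view shows the press at about (235,235), the bar tip at (316,195) and the drawers at (360,150). In the top view the press is at (280,163), the bar spans (137–172, 213), and the drawers are on the left. I'll zoom in.

```bash
cat > h.py <<'E'
import numpy as np,cv2
def load(f): return dict(np.load(f))
def K(s): return np.array([[s["fx"],0,s["cx"]],[0,s["fy"],s["cy"]],[0,0,1.]],float)
def ray(s,uv):
    p=cv2.undistortPoints(np.array([[uv]],float),K(s),np.array(s["dist_coeffs"],float))[0,0]
    R=np.array(s["R"]);t=np.array(s["t"])
    return -R.T@t, R.T@np.array([p[0],p[1],1.])
def onz(s,uv,z):
    o,d=ray(s,uv); return o+d*(z-o[2])/d[2]
def proj(s,X):
    X=np.atleast_2d(np.array(X,float))
    rv=cv2.Rodrigues(np.array(s["R"]))[0]
    return cv2.projectPoints(X,rv,np.array(s["t"],float),K(s),np.array(s["dist_coeffs"],float))[0][:,0]
def tri(s1,u1,s2,u2):
    o1,d1=ray(s1,u1);o2,d2=ray(s2,u2)
    k=np.linalg.lstsq(np.c_[d1,-d2],o2-o1,rcond=None)[0]
    a=o1+k[0]*d1;b=o2+k[1]*d2
    return (a+b)/2,np.linalg.norm(a-b)
def crop(s,f,x0,y0,x1,y1,k):
    im=np.array(s["frame"])[y0:y1,x0:x1,::-1]
    cv2.imwrite(f,cv2.resize(im,None,fx=k,fy=k,interpolation=cv2.INTER_CUBIC))
E
python3 - <<'E'
from h import *
s=load("scene0.npz");t=load("top0.npz")
crop(s,"pics/s_press.png",190,180,290,280,6)
crop(t,"pics/t_press.png",235,130,335,200,8)
crop(t,"pics/t_bar.png",110,170,210,245,8)
crop(s,"pics/s_bar.png",290,140,390,215,8)
E
```

```text
(no output)
```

View pics/s_press.png

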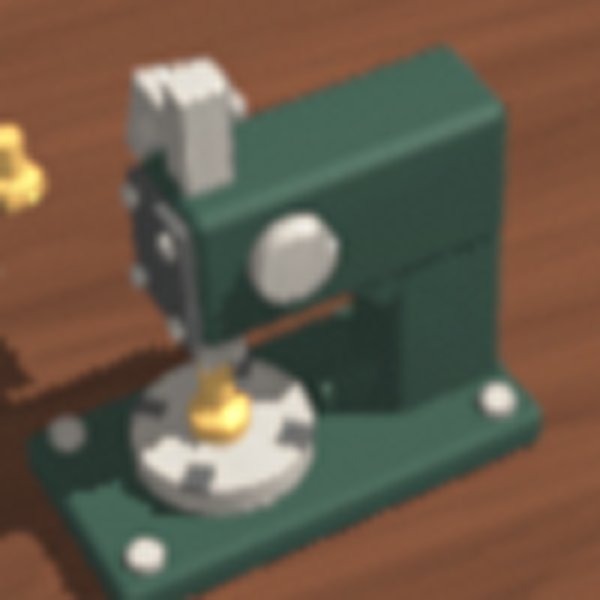

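View pics/t_press.png

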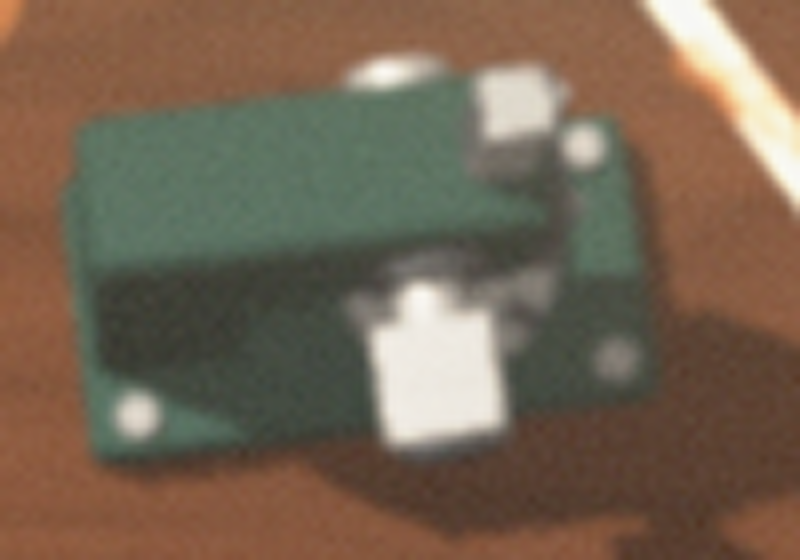

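View pics/t_bar.png

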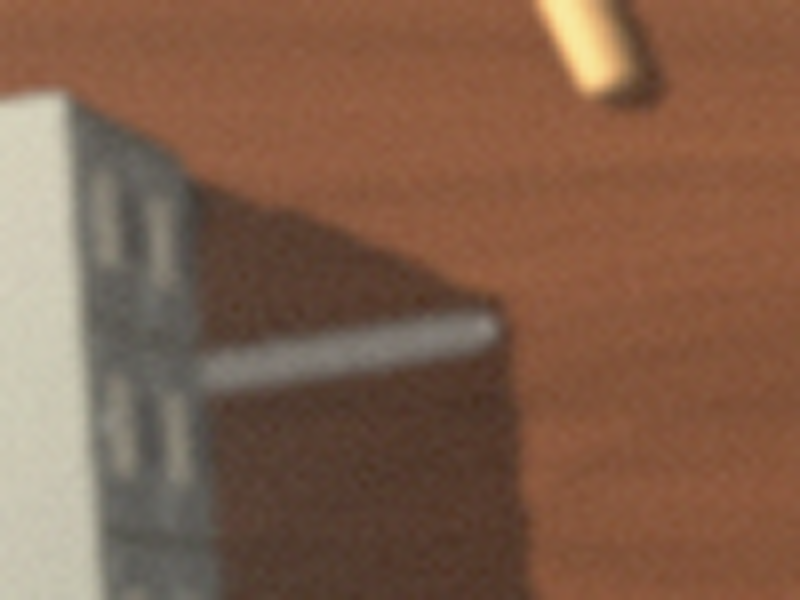

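View pics/s_bar.png

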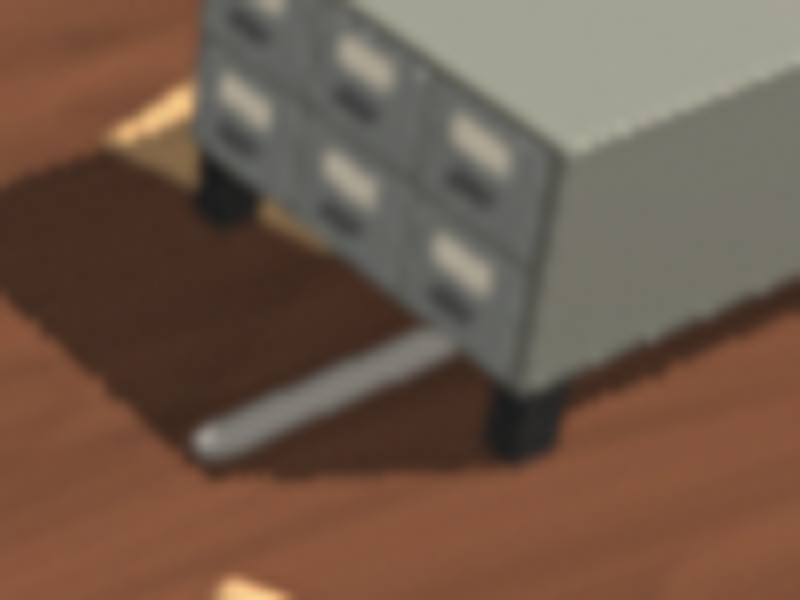

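```bash
python3 - <<'E'
from h import *
s=load("scene0.npz");t=load("top0.npz")
for n,c in(("scene",s),("top",t)): print(n,"cam",np.round(ray(c,(0,0))[0],3))
# bar: grayish mask
def mask(c,roi,f):
    x0,y0,x1,y1=roi
    im=np.array(c["frame"])[y0:y1,x0:x1]
    hsv=cv2.cvtColor(im,cv2.COLOR_RGB2HSV); m=f(hsv).astype(np.uint8)
    n,l,st,ce=cv2.connectedComponentsWithStats(m); i=1+np.argmax(st[1:,4])
    yy,xx=np.where(l==i); return np.c_[xx+x0,yy+y0].astype(np.float32)
def axis(P):
    vx,vy,x,y=cv2.fitLine(P,cv2.DIST_HUBER,0,.01,.01).ravel()
    k=(P-[x,y])@[vx,vy]; d=np.array([vx,vy]);o=np.array([x,y])
    return o+d*(k.min()-.5),o+d*(k.max()+.5)
for n,c,roi in(("top",t,(139,200,180,225)),("scene",s,(310,176,342,202))):
    P=mask(c,roi,lambda h:(h[...,1]<70)&(h[...,2]>85))
    a,b=axis(P); A,B=onz(c,a,.008),onz(c,b,.008)
    print(n,len(P),a,b,np.round(A,4),np.round(B,4),"yaw",np.degrees(np.arctan2(B[1]-A[1],B[0]-A[0])))
# hub top
P=mask(t,(278,165,302,190),lambda h:(h[...,1]<60)&(h[...,2]>170))
rc=cv2.minAreaRect(P); print("hub",rc); 
for q in cv2.boxPoints(rc): print(q,np.round(onz(t,q,.19),4))
for q in [(370,325),(490,308),(505,430),(388,448)]:
    print("man",np.round(onz(t,(q[0]/8+235-.5,q[1]/8+130-.5),.19),4))
# head top (z .206)
for q in [(80,125),(470,75),(105,268),(100,270)]:
    print("head",np.round(onz(t,(q[0]/8+235-.5,q[1]/8+130-.5),.206),4))
E
```

```text
scene cam [ 1.388 -0.334  0.884]
top cam [0.356 0.013 1.179]
top 199 [138.15974 216.01686] [171.57452 210.40178] [0.4757 0.3812 0.008 ] [0.4939 0.2717 0.008 ] yaw -80.56380707212698
scene 156 [313.5     196.10887] [342.41446 182.89163] [0.4942 0.2671 0.008 ] [0.4709 0.4047 0.008 ] yaw 99.5987459461897
hub ((288.8615417480469, 174.39231872558594), (19.349416732788086, 15.256272315979004), 82.87498474121094)
[280.0923  165.73846] [ 0.5968 -0.0685  0.19  ]
[295.23077 163.84616] [ 0.6021 -0.111   0.19  ]
[297.6308  183.04617] [ 0.5473 -0.1162  0.19  ]
[282.4923  184.93848] [ 0.5422 -0.0741  0.19  ]
man [ 0.5842 -0.07    0.19  ]
man [ 0.5901 -0.1121  0.19  ]
man [ 0.5467 -0.1162  0.19  ]
man [ 0.5406 -0.0754  0.19  ]
head [0.6522 0.0306 0.206 ]
head [ 0.6699 -0.1055  0.206 ]
head [0.601  0.0221 0.206 ]
head [0.6003 0.0238 0.206 ]
```

```bash
python3 - <<'E'
from h import *
s=load("scene0.npz");t=load("top0.npz")
S=lambda q:(q[0]/6+190-.5*(1-1/6),q[1]/6+180-.5*(1-1/6))
T=lambda q:(q[0]/8+235-.5*(1-1/8),q[1]/8+130-.5*(1-1/8))
a=tri(s,S((145,555)),t,T((585,145)));b=tri(s,S((67,432)),t,T((617,358)))
print("frontfar",a,"frontnear",b)
z=(a[0][2]+b[0][2])/2
print("z",z)
P={}
P['fn_t']=onz(t,T((617,358)),z);P['bn_t']=onz(t,T((137,413)),z);P['ff_t']=onz(t,T((585,145)),z)
P['fn_s']=onz(s,S((67,432)),z);P['ff_s']=onz(s,S((145,555)),z);P['bf_s']=onz(s,S((498,400)),z)
for k,v in P.items(): print(k,np.round(v,4))
# head top mask
im=np.array(t["frame"]);hsv=cv2.cvtColor(im,cv2.COLOR_RGB2HSV)
print([hsv[int(T(q)[1]+.5),int(T(q)[0]+.5)] for q in [(250,170),(180,310),(300,360),(620,240),(600,310)]])
# ram top: corners near each camera
# top view: ram top face (480,75),(548,65),(558,128),(485,140); scene top face (135,70),(205,60),(238,100),(170,90)?
c_t=T((516,102));
for q in [(480,80),(548,68),(557,130),(487,142)]: print("ram top",np.round(onz(t,T(q),.26),4))
E
python3 - <<'E'
from h import *
s=load("scene0.npz");
crop(s,"pics/s_ram.png",205,186,240,216,20)
crop(s,"pics/s_gap.png",210,230,240,260,20)
E
```

```text
frontfar (array([ 0.6961206 , -0.17333473,  0.0308652 ]), np.float64(0.00019004620575315348)) frontnear (array([ 0.60665432, -0.183651  ,  0.0305781 ]), np.float64(0.00039725294229327906))
z 0.030721649102961296
fn_t [ 0.6067 -0.1834  0.0307]
bn_t [0.5848 0.0109 0.0307]
ff_t [ 0.6961 -0.1734  0.0307]
fn_s [ 0.6067 -0.1839  0.0307]
ff_s [ 0.696  -0.1732  0.0307]
bf_s [0.6734 0.0206 0.0307]
[array([ 70,  54, 117], dtype=uint8), array([21, 39, 66], dtype=uint8), array([47, 24, 74], dtype=uint8), array([ 62,  39, 111], dtype=uint8), array([33, 31, 74], dtype=uint8)]
ram top [ 0.6506 -0.1023  0.26  ]
ram top [ 0.6547 -0.1249  0.26  ]
ram top [ 0.6334 -0.1272  0.26  ]
ram top [ 0.6293 -0.104   0.26  ]
```

View pics/s_gap.png

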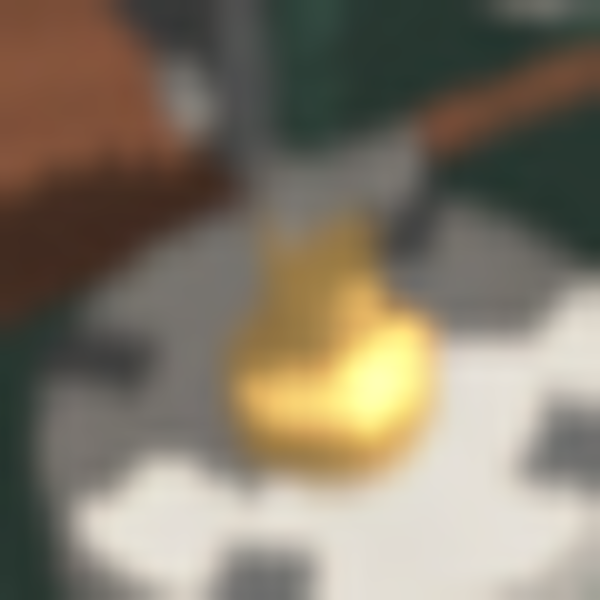

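View pics/s_ram.png

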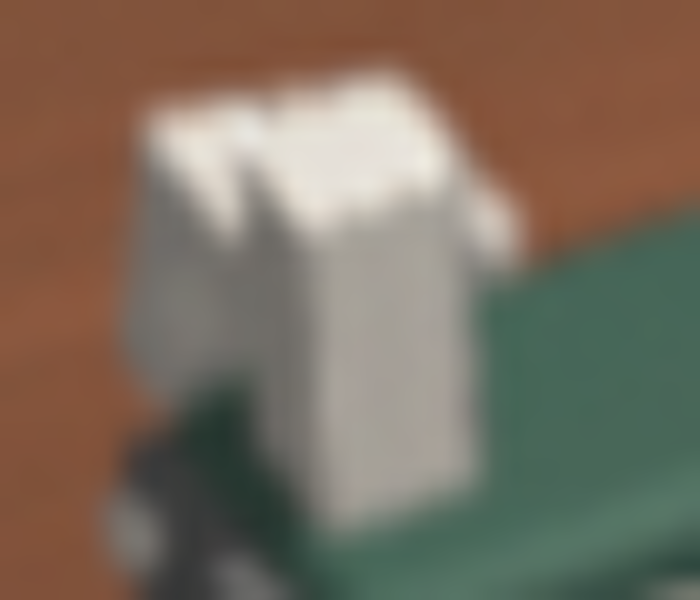

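```bash
python3 - <<'E'
from h import *
s=load("scene0.npz");t=load("top0.npz")
S=lambda q:(q[0]/6+190-.5*(1-1/6),q[1]/6+180-.5*(1-1/6))
T=lambda q:(q[0]/8+235-.5*(1-1/8),q[1]/8+130-.5*(1-1/8))
mid=np.array([0.6514,-.1784]);a=np.radians(96.45);ex=np.array([np.cos(a),np.sin(a)]);ey=np.array([-ex[1],ex[0]])
pf=lambda p:(round(float((p[:2]-mid)@ex),4),round(float((p[:2]-mid)@ey),4),round(float(p[2]),4))
# knob mask
im=np.array(s["frame"]);hsv=cv2.cvtColor(im,cv2.COLOR_RGB2HSV)
x0,y0,x1,y1=229,212,249,234
m=((hsv[y0:y1,x0:x1,1]<60)&(hsv[y0:y1,x0:x1,2]>110)).astype(np.uint8)
c=max(cv2.findContours(m,0,1)[0],key=cv2.contourArea); print("knob",cv2.fitEllipse(c),cv2.boundingRect(c))
e=cv2.fitEllipse(c)[0]; u=(e[0]+x0,e[1]+y0)
for uu in [u,S((292,260))]: print(uu,"knob",pf(onz(s,uu,.170)))
# ram top near corners: triangulate (scene crop s_ram /20)
Q=lambda q:(q[0]/20+205-.5*.95,q[1]/20+186-.5*.95)
# scene corners: far-left L(150,105), near front C(315,235), near back Rr(450,180), far back B(395,75)
# top: front-robot, front-far, back-far, back-robot
tc={'frontfar':T((548,68)),'backfar':T((480,80)),'frontnear':T((557,130)),'backnear':T((487,142))}
sc={'frontfar':Q((315,240)),'backfar':Q((455,190)),'frontnear':Q((148,108)),'backnear':Q((400,72))}
for k in tc:
    p,err=tri(s,sc[k],t,tc[k]); print(k,pf(p),round(err,4))
# stamp: brass mask in scene
m=((hsv[...,0]>15)&(hsv[...,0]<32)&(hsv[...,1]>120)&(hsv[...,2]>120)).astype(np.uint8)
n,l,st,ce=cv2.connectedComponentsWithStats(m)
for i in range(1,n):
    if 205<ce[i][0]<245 and 225<ce[i][1]<265: print(st[i],ce[i])
E
```

```text
knob ((9.558893203735352, 10.190985679626465), (12.267515182495117, 14.745925903320312), 34.096927642822266) (3, 3, 14, 15)
(238.55889320373535, 222.19098567962646) knob (0.092, -0.0325, 0.17)
(238.25, 222.91666666666669) knob (0.09, -0.0346, 0.17)
frontfar (0.0533, -0.0106, 0.257) 0.0023
backfar (0.075, -0.0092, 0.2552) 0.0002
frontnear (0.0489, 0.0149, 0.263) 0.0098
backnear (0.0771, 0.0128, 0.2587) 0.0021
[222 242   9  11  65] [225.56923077 247.55384615]
```

```bash
python3 - <<'E'
from h import *
t=load("top0.npz");
mid=np.array([0.6514,-.1784]);a=np.radians(96.45);ex=np.array([np.cos(a),np.sin(a)]);ey=np.array([-ex[1],ex[0]])
g=cv2.GaussianBlur(np.array(t["frame"]).mean(2).astype(np.float32),(0,0),.5)
A=np.arange(.055,.135,.002)
acc=[]
for lat in (.066,.071,.076,.081,.086):
    X=np.array([[*(mid+q*ex+lat*ey),.19] for q in A]);p=proj(t,X).astype(np.float32)
    acc.append(cv2.remap(g,p[None,:,0],p[None,:,1],cv2.INTER_CUBIC)[0])
m=np.mean(acc,0)
for q,v in zip(A,m): print(round(q,3),int(v),end=' | ')
h=(m.max()*.98+60)/2
i=np.where(m>h)[0]; 
f=np.interp(h,[m[i[0]-1],m[i[0]]],[A[i[0]-1],A[i[0]]]);b=np.interp(-h,[-m[i[-1]],-m[i[-1]+1]],[A[i[-1]],A[i[-1]+1]])
print("\n",f,b,(f+b)/2,b-f)
crop(t,"pics/t_hub.png",275,162,303,190,20)
E
```

```text
0.055 70 | 0.057 71 | 0.059 72 | 0.061 75 | 0.063 77 | 0.065 79 | 0.067 84 | 0.069 96 | 0.071 121 | 0.073 160 | 0.075 198 | 0.077 221 | 0.079 229 | 0.081 230 | 0.083 230 | 0.085 231 | 0.087 231 | 0.089 231 | 0.091 231 | 0.093 231 | 0.095 231 | 0.097 232 | 0.099 232 | 0.101 232 | 0.103 232 | 0.105 232 | 0.107 233 | 0.109 233 | 0.111 228 | 0.113 210 | 0.115 170 | 0.117 122 | 0.119 86 | 0.121 71 | 0.123 68 | 0.125 68 | 0.127 69 | 0.129 69 | 0.131 68 | 0.133 68 | 0.135 68 | 
 0.07216931022082132 0.1160737919447492 0.09412155108278526 0.043904481723927885
```

View pics/t_hub.png

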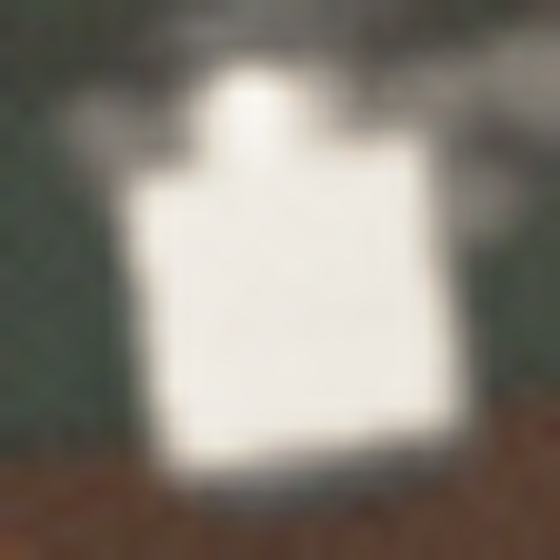

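```bash
python3 - <<'E'
from h import *
t=load("top0.npz");s=load("scene0.npz")
mid=np.array([0.6514,-.1784]);a=np.radians(96.45);ex=np.array([np.cos(a),np.sin(a)]);ey=np.array([-ex[1],ex[0]])
def prof(c,lats,z,A):
    g=np.array(c["frame"]).mean(2).astype(np.float32);acc=[]
    for lat in lats:
        X=np.array([[*(mid+q*ex+lat*ey),z] for q in A]);p=proj(c,X).astype(np.float32)
        acc.append(cv2.remap(g,p[None,:,0],p[None,:,1],cv2.INTER_CUBIC)[0])
    return np.mean(acc,0)
A=np.arange(.06,.124,.002)
print("cap z.18");
for lat in(-.031,-.033,-.035,-.037): print(lat,prof(t,[lat],.18,A).astype(int).tolist())
print("neck z.18");
for lat in(.045,.047,.049,.051,.053): print(lat,prof(t,[lat],.18,A).astype(int).tolist())
print("ram top front/back z.257"); A=np.arange(.04,.09,.002)
print(A[0],prof(t,[-.004,0,.004],.257,A).astype(int).tolist())
# stamp foot/anvil in scene: green base outline? anvil disc ellipse
im=np.array(s["frame"]);hsv=cv2.cvtColor(im,cv2.COLOR_RGB2HSV)
crop(t,"pics/t_cap.png",270,130,310,170,16)
E
```

```text
cap z.18
-0.031 [203, 183, 159, 130, 111, 102, 97, 99, 103, 105, 106, 108, 108, 108, 110, 113, 114, 117, 119, 121, 119, 116, 113, 111, 108, 109, 107, 103, 100, 100, 101, 101]
-0.033 [184, 164, 145, 123, 107, 103, 100, 102, 107, 111, 115, 119, 121, 128, 134, 139, 147, 156, 161, 164, 159, 147, 140, 132, 128, 120, 111, 104, 101, 100, 101, 99]
-0.035 [154, 139, 127, 114, 105, 105, 106, 111, 117, 123, 129, 137, 144, 158, 172, 180, 193, 204, 210, 209, 199, 180, 172, 162, 150, 136, 119, 108, 104, 100, 99, 98]
-0.037 [125, 118, 113, 107, 104, 106, 109, 118, 129, 139, 149, 159, 168, 182, 199, 211, 221, 229, 234, 234, 225, 211, 199, 185, 165, 144, 124, 110, 105, 99, 98, 99]
neck z.18
0.045 [119, 116, 117, 121, 124, 121, 116, 117, 117, 110, 124, 145, 163, 180, 203, 222, 237, 244, 242, 235, 219, 190, 159, 131, 113, 109, 112, 117, 119, 114, 104, 91]
0.047 [114, 110, 113, 121, 125, 123, 123, 122, 120, 120, 130, 148, 170, 189, 209, 224, 236, 243, 243, 237, 225, 198, 167, 137, 121, 120, 120, 123, 122, 115, 104, 89]
0.049 [106, 102, 106, 112, 119, 124, 133, 136, 136, 137, 143, 155, 173, 191, 209, 221, 233, 240, 241, 236, 225, 201, 169, 139, 123, 121, 123, 124, 119, 111, 98, 84]
0.051 [94, 92, 98, 107, 117, 128, 144, 159, 165, 165, 168, 177, 189, 201, 213, 223, 233, 239, 239, 236, 225, 206, 180, 155, 143, 138, 136, 128, 117, 106, 92, 80]
0.053 [84, 84, 90, 101, 113, 135, 163, 187, 197, 197, 197, 203, 211, 216, 220, 227, 233, 237, 237, 233, 225, 215, 199, 183, 177, 172, 161, 139, 119, 99, 86, 79]
ram top front/back z.257
0.04 [104, 104, 108, 118, 130, 142, 162, 188, 207, 213, 214, 214, 215, 214, 214, 214, 211, 193, 160, 131, 112, 106, 104, 103, 104]
```

View pics/t_cap.png

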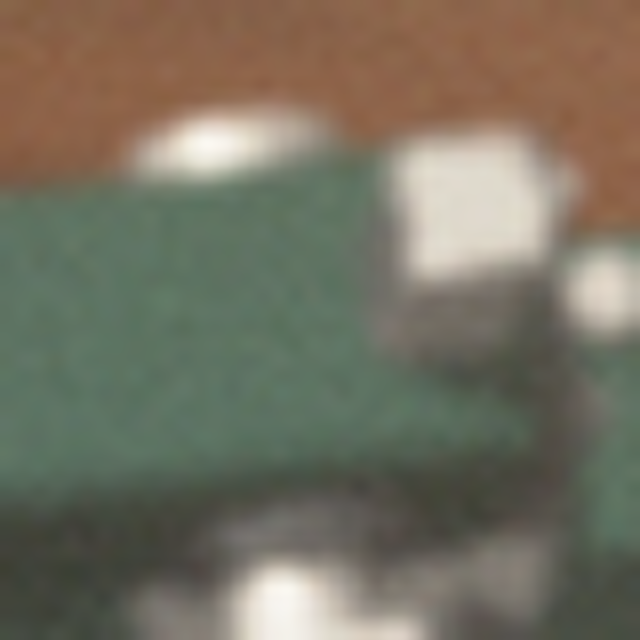

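```bash
cat >> h.py <<'E'
from scipy.spatial.transform import Rotation as Ro
mid=np.array([0.6514,-.1784]);_a=np.radians(96.45);EX=np.array([np.cos(_a),np.sin(_a),0]);EY=np.array([-EX[1],EX[0],0]);Z=np.array([0,0,1.])
HUB=np.array([*(mid+.091*EX[:2]+.075*EY[:2]),.170])
def ori(d,up,flip=1):
    """tool: x along +-d (bar direction), z = -up"""
    z=-up/np.linalg.norm(up); x=flip*d/np.linalg.norm(d); y=np.cross(z,x)
    return Ro.from_matrix(np.c_[x,y,z]).as_euler('xyz',degrees=True), z
E
python3 - <<'E'
from h import *
from station import r
t=load("top0.npz")
for n,u,z in(("mallet end",(185,181),.015),("stampb",(268,245),0.02),("stampc",(303,243),.02),("drawer bl",(139,262),.045)): print(n,np.round(onz(t,u,z),3))
print("HUB",HUB)
b=np.radians(99.5);d=np.array([np.cos(b),np.sin(b),0]);tip=np.array([.494,.269,.008])
for fl in(1,-1):
    o,z=ori(d,Z,fl)
    for nm,g in(("grasp",tip+.042*d+[0,0,.014]),("pulled",tip+(.042-.16)*d+[0,0,.014]),("regrasp",tip+(.19-.16)*d+[0,0,.014])):
        print(fl,nm,g,np.round(r.inverse_kinematics(g-.163*z,o),1))
    dd=np.cos(.16)*EX-np.sin(.16)*Z;up=np.sin(.16)*EX+np.cos(.16)*Z
    o,z=ori(dd,up,fl)
    for nm,k in(("pre",.24),("home",.045)):
        g=HUB+k*dd+.013*up; print(fl,nm,np.round(g,3),np.round(r.inverse_kinematics(g-.163*z,o),1))
E
```

```text
mallet end [0.59  0.229 0.015]
stampb [ 0.381 -0.04   0.02 ]
stampc [ 0.387 -0.151  0.02 ]
drawer bl [0.329 0.361 0.045]
HUB [ 0.56665214 -0.09640121  0.17      ]
1 grasp [0.487068 0.310424 0.022   ] [29.1  5.8 92.4 -0.  81.8 19.6]
1 pulled [0.51347562 0.1526183  0.022     ] [12.9 -0.6 99.  -0.  81.6  3.4]
1 regrasp [0.48904857 0.29858857 0.022     ] [28.   5.1 93.1 -0.  81.8 18.5]
1 pre [0.54  0.141 0.145] [16.5  0.5 85.7 -9.1 95.4  9.3]
1 home [ 0.561 -0.05   0.176] [ -3.3  -1.8  84.8  -9.1  95.4 -10.7]Traceback (most recent call last):
  File "<stdin>", line 10, in <module>
    return _wrapfunc(a, 'round', decimals=decimals, out=out)
    return _wrapit(obj, method, *args, **kwds)
    result = getattr(arr, method)(*args, **kwds)
TypeError: unsupported operand type(s) for *: 'NoneType' and 'float'
```

```bash
cat > s1.py <<'E'
from h import *
from station import r
b=np.radians(99.5);d=np.array([np.cos(b),np.sin(b),0]);tip=np.array([.494,.269,.008])
o,z=ori(d,Z,1)
g=tip+.042*d+[0,0,.014]; T=g-.163*z
s=r.sense(); r.servo_line([*s["tcp_pos"][:2],.53],speed=.3)
r.reach([T[0],T[1],.50],o)
r.servo_line(T+[0,0,.06],speed=.3)
r.servo_line(T,speed=.08)
s=r.sense();print(s["clock"],s["tcp_pos"],T,s["contact_force"])
r.grab(50); r.wait(.2)
s=r.sense();print(s["opening"],s["contact_force"],s["tcp_pos"])
E
python3 s1.py
```

```text
4.2167 [0.48726507 0.31052431 0.18546316] [0.487068 0.310424 0.185   ] [-0.45036589  0.10925734  0.83301524]
0.014598318015428467 [ 0.58578779 -0.51245092 -0.91840284] [0.48711892 0.31042419 0.18502582]
```

```bash
cat > s2.py <<'E'
from h import *
from station import r
b=np.radians(99.5);d=np.array([np.cos(b),np.sin(b),0])
s=r.sense();T=s["tcp_pos"].copy();T[2]=.186
r.servo_line(T-.16*d,speed=.12)
s=r.sense();print(s["clock"],s["opening"],s["contact_force"],s["tcp_pos"])
r.let_go()
s=r.sense();P=s["tcp_pos"]
r.servo_line(P+[0,0,.06],speed=.25)
# move aside to view
r.servo_line(P+[-.08,-.16,.12],speed=.35)
import cv2
for n in("scene","top"):
    s=r.snapshot(n); np.savez(f"{n}1.npz",**s); cv2.imwrite(f"pics/{n}1.png",s["frame"][:,:,::-1])
print(r.sense()["clock"])
E
python3 s2.py
```

```text
7.025 0.014944507979444717 [ 2.59146566e-03 -8.64054518e-01 -2.61608754e+00] [0.51352886 0.15278547 0.18598205]
9.4
```

View pics/top1.png

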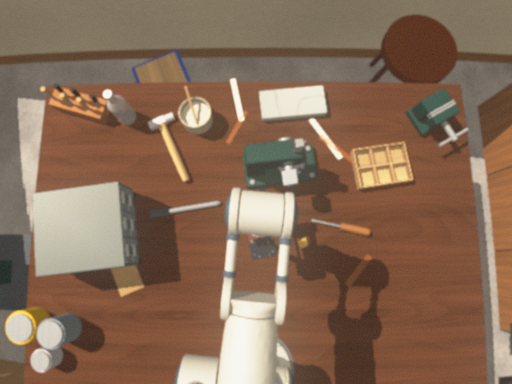

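View pics/scene1.png

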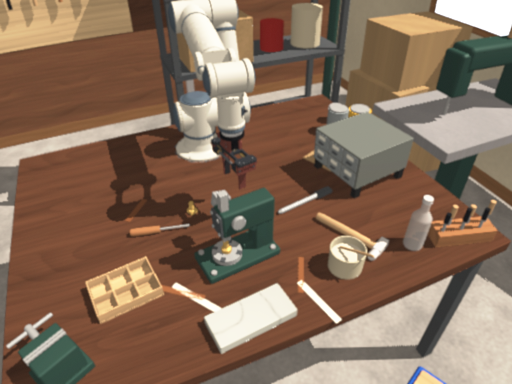

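The bar is fully out: in the top view the shaft spans (168–220, 210–204) and the dark grip (150–168, 212). In the scene view the shaft runs from (279,211) to (312,197). I'll measure it, then regrasp on the grip.

```bash
python3 - <<'E'
from h import *
s=load("scene1.npz");t=load("top1.npz")
crop(t,"pics/t_bar1.png",140,190,240,230,8)
for n,c,(x0,y0,x1,y1) in(("top",t,(170,196,226,216)),("scene",s,(274,192,311,216))):
    im=np.array(c["frame"])[y0:y1,x0:x1];hsv=cv2.cvtColor(im,cv2.COLOR_RGB2HSV)
    m=((hsv[...,1]<70)&(hsv[...,2]>110)).astype(np.uint8)
    k,l,st,ce=cv2.connectedComponentsWithStats(m);i=1+np.argmax(st[1:,4]);yy,xx=np.where(l==i)
    P=np.c_[xx+x0,yy+y0].astype(np.float32)
    vx,vy,x,y=cv2.fitLine(P,cv2.DIST_HUBER,0,.01,.01).ravel();q=(P-[x,y])@[vx,vy]
    a=np.array([x+vx*(q.min()-.5),y+vy*(q.min()-.5)]);b=np.array([x+vx*(q.max()+.5),y+vy*(q.max()+.5)])
    A,B=onz(c,a,.008),onz(c,b,.008); 
    if A[1]<B[1]: A,B=B,A
    print(n,st[i],a,b,np.round(A,4),np.round(B,4),np.degrees(np.arctan2(*(A-B)[[1,0]])),np.linalg.norm(A-B))
E
```

```text
top [  0   5  51  12 282] [169.24957 210.46713] [220.39818 202.3211 ] [0.4937 0.2793 0.008 ] [0.5199 0.1129 0.008 ] 98.91532671406819 0.1685017372753608
scene [  4   3  33  19 190] [277.54507 212.20749] [311.32532 196.68695] [0.4938 0.2584 0.008 ] [0.5191 0.1125 0.008 ] 99.83414890070912 0.14807751917416376
```

View pics/t_bar1.png

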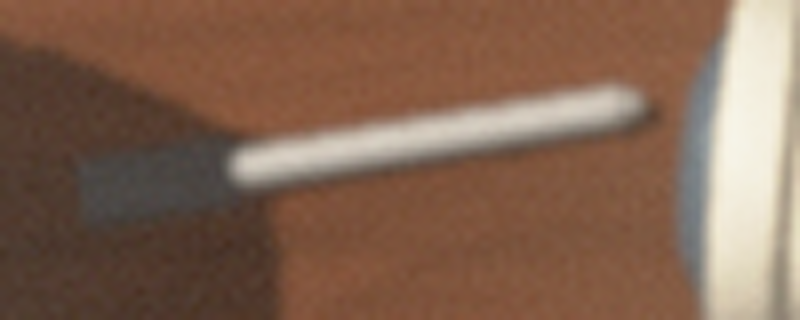

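```bash
cat > s3.py <<'E'
from h import *
from station import r
b=np.radians(99.4);d=np.array([np.cos(b),np.sin(b),0]);tip=np.array([.5195,.1125,.008])
o,z=ori(d,Z,1)
g=tip+.19*d+[0,0,.014]; T=g-.163*z
r.reach(T+[0,0,.08],o)
r.servo_line(T,speed=.1)
s=r.sense();print(s["clock"],s["tcp_pos"]-T,s["contact_force"])
r.grab(60); r.wait(.2)
s=r.sense();print(s["opening"],s["contact_force"],s["tcp_pos"]-T)
r.servo_line(T+[0,0,.03],speed=.1)
dd=np.cos(.16)*EX-np.sin(.16)*Z;up=np.sin(.16)*EX+np.cos(.16)*Z
o,z=ori(dd,up,1)
g=HUB+(.045+.185)*dd+.014*up; T=g-.163*z
r.servo_line([T[0],T[1],T[2]],o,speed=.15)
r.wait(.2)
s=r.sense();print(s["clock"],s["opening"],s["contact_force"],s["tcp_pos"]-T)
for n in("scene","top"):
    s=r.snapshot(n); np.savez(f"{n}2.npz",**s); cv2.imwrite(f"pics/{n}2.png",s["frame"][:,:,::-1])
crop(load("scene2.npz"),"pics/s_2.png",200,150,320,250,6)
crop(load("top2.npz"),"pics/t_2.png",170,130,310,230,5)
E
python3 s3.py
```

```text
11.55 [0.00028552 0.00012401 0.00084532] [-0.38993182 -0.14596688 -0.54970845]
0.027434430968298177 [ 1.4909665  0.3551451 -1.7013942] [6.78436150e-05 1.15088568e-05 4.69884882e-06]
14.6917 0.02767096229395627 [ 0.72479511  0.0984698  -5.40382853] [-0.00020383  0.00050109 -0.00051314]
```

View pics/s_2.png

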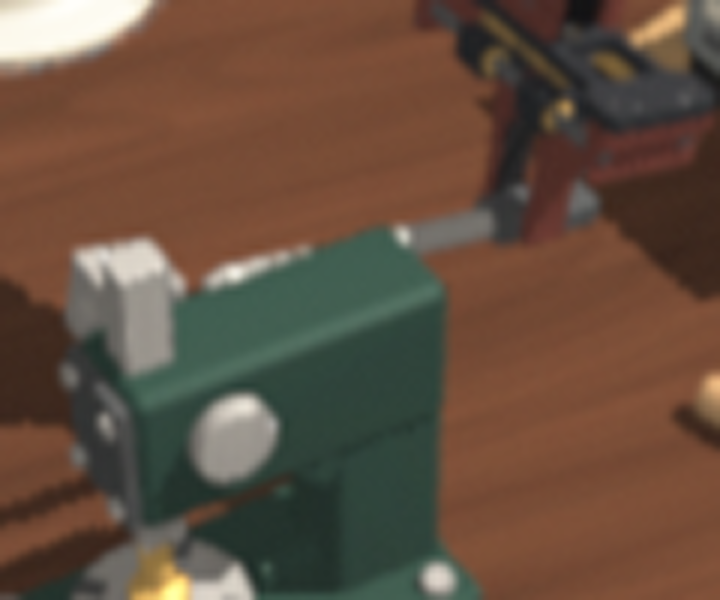

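View pics/t_2.png

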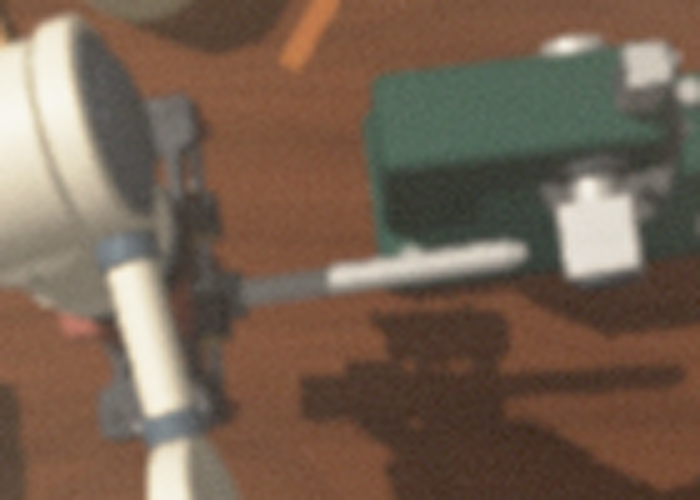

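```bash
python3 - <<'E'
from h import *
from station import r
s=load("scene2.npz");t=load("top2.npz")
st=r.sense();R=Ro.from_euler('xyz',st["orientation"],degrees=True).as_matrix()
G=st["tcp_pos"]+.177*R[:,2]   # bar axis at grasp
ax=R[:,0]
print("yaw/pitch",np.degrees(np.arctan2(ax[1],ax[0])),ax, "G",G)
for k,nm in((-.19,"tip"),(-.1,"mid"),(-.025,"shoulder"),(.04,"end")):
    X=G+k*ax; u=proj(t,X)[0];v=proj(s,X)[0]
    print(nm,np.round(X,4),"topcrop",(u-[170,130]+.4)*5,"scenecrop",(v-[200,150]+.42)*6)
rel=G-.19*ax-HUB
print("tip in press frame",rel@EX,rel@EY,rel[2])
print("hub hole in crops",(proj(t,HUB+[0,0,.02])[0]-[170,130]+.4)*5)
# observed axis in top of the lit shaft
g=np.array(t["frame"])[172:192,236:280]; m=(g.mean(2)>150).astype(np.uint8)
k,l,stt,ce=cv2.connectedComponentsWithStats(m);print(stt,ce)
i=1+np.argmax(stt[1:,4]);yy,xx=np.where(l==i);P=np.c_[xx+236,yy+172].astype(np.float32)
vx,vy,x,y=cv2.fitLine(P,cv2.DIST_HUBER,0,.01,.01).ravel();q=(P-[x,y])@[vx,vy]
print("obs ends crop",[((np.array([x,y])+np.array([vx,vy])*e)-[170,130]+.4)*5 for e in(q.min()-.5,q.max()+.5)])
E
```

```text
yaw/pitch 96.4862387640008 [-0.11152218  0.98091218 -0.15929247] G [0.54096629 0.1295413  0.13310015]
tip [ 0.5622 -0.0568  0.1634] topcrop [529.62849539 250.98235643] scenecrop [201.86709647 286.9868534 ]
mid [0.5521 0.0315 0.149 ] topcrop [375.15454871 273.70693573] scenecrop [359.21382517 251.75825747]
shoulder [0.5438 0.105  0.1371] topcrop [249.23720018 292.26157602] scenecrop [481.79198509 224.31548495]
end [0.5365 0.1688 0.1267] topcrop [142.3924047  308.02776834] scenecrop [582.155392   201.84708666]
tip in press frame 0.03982387396452647 2.3129627297999245e-05 -0.006634284078882641
hub hole in crops [603.67607156 233.22101733]
[[  0   0  44  20 720]
 [  0   7  38   8 160]] [[22.26388889  9.30972222]
 [18.0625     10.35625   ]]
obs ends crop [array([328.83044434, 277.50186157]), array([519.97409058, 250.13316345])]
```

```bash
python3 - <<'E'
from h import *
for f in("top0.npz","top2.npz"):
    t=load(f);g=np.array(t["frame"]).mean(2).astype(np.float32)
    L=np.arange(.045,.106,.0015)
    for rng in((.078,.083),(.106,.111),(.084,.106)):
        acc=[]
        for q in np.linspace(*rng,5):
            X=np.array([[*(mid+q*EX[:2]+l*EY[:2]),.19] for l in L]);p=proj(t,X).astype(np.float32)
            acc.append(cv2.remap(g,p[None,:,0],p[None,:,1],cv2.INTER_CUBIC)[0])
        m=np.mean(acc,0);h=155
        c=[L[i]+(h-m[i])/(m[i+1]-m[i])*.0015 for i in range(len(m)-1) if (m[i]-h)*(m[i+1]-h)<0]
        print(f,rng,np.round(c,4),int(m.max()))
    # shaft lateral profile where bar is (top2): sections
    if f=="top2.npz":
        for a in(.14,.16,.18):
            zz=.170-np.sin(.16)*(a-.091)/np.cos(.16)
            L2=np.arange(.055,.096,.0015)
            X=np.array([[*(mid+a*EX[:2]+l*EY[:2]),zz] for l in L2]);p=proj(t,X).astype(np.float32)
            print(a,[(round(l,4),int(v)) for l,v in zip(L2,cv2.remap(g,p[None,:,0],p[None,:,1],cv2.INTER_CUBIC)[0])])
E
```

```text
top0.npz (0.078, 0.083) [0.0523 0.0962] 232
top0.npz (0.106, 0.111) [0.0536 0.098 ] 235
top0.npz (0.084, 0.106) [0.0974] 232
top2.npz (0.078, 0.083) [0.0535 0.0955] 218
top2.npz (0.106, 0.111) [0.0548 0.0973] 222
top2.npz (0.084, 0.106) [0.0965] 219
0.14 [(np.float64(0.055), 61), (np.float64(0.0565), 59), (np.float64(0.058), 62), (np.float64(0.0595), 65), (np.float64(0.061), 62), (np.float64(0.0625), 62), (np.float64(0.064), 68), (np.float64(0.0655), 83), (np.float64(0.067), 103), (np.float64(0.0685), 127), (np.float64(0.07), 151), (np.float64(0.0715), 171), (np.float64(0.073), 178), (np.float64(0.0745), 176), (np.float64(0.076), 168), (np.float64(0.0775), 152), (np.float64(0.079), 135), (np.float64(0.0805), 113), (np.float64(0.082), 95), (np.float64(0.0835), 76), (np.float64(0.085), 67), (np.float64(0.0865), 57), (np.float64(0.088), 52), (np.float64(0.0895), 51), (np.float64(0.091), 56), (np.float64(0.0925), 60), (np.float64(0.094), 60), (np.float64(0.0955), 64)]
0.16 [(np.float64(0.055), 58), (np.float64(0.0565), 61), (np.float64(0.058), 61), (np.float64(0.0595), 62), (np.float64(0
[... 640 characters left out ...]
 (np.float64(0.0565), 62), (np.float64(0.058), 63), (np.float64(0.0595), 63), (np.float64(0.061), 62), (np.float64(0.0625), 69), (np.float64(0.064), 85), (np.float64(0.0655), 112), (np.float64(0.067), 140), (np.float64(0.0685), 170), (np.float64(0.07), 189), (np.float64(0.0715), 201), (np.float64(0.073), 208), (np.float64(0.0745), 203), (np.float64(0.076), 194), (np.float64(0.0775), 174), (np.float64(0.079), 158), (np.float64(0.0805), 134), (np.float64(0.082), 116), (np.float64(0.0835), 93), (np.float64(0.085), 76), (np.float64(0.0865), 62), (np.float64(0.088), 59), (np.float64(0.0895), 59), (np.float64(0.091), 61), (np.float64(0.0925), 63), (np.float64(0.094), 64), (np.float64(0.0955), 70)]
```

```bash
cat > ins.py <<'E'
from h import *
from station import r
import sys
def pose(k,phi,off=(0,0,0)):
    """grasp-on-axis at distance k from hub centre"""
    dd=np.cos(phi)*EX-np.sin(phi)*Z;up=np.sin(phi)*EX+np.cos(phi)*Z
    o,z=ori(dd,up,1); return HUB+np.array(off)+k*dd+.014*up-.163*z,o
def go(k0,k1,phi,step=.006,lim=25,off=(0,0,0),speed=.04):
    n=max(1,int(np.ceil(abs(k0-k1)/step)))
    for k in np.linspace(k0,k1,n+1)[1:]:
        T,o=pose(k,phi,off); r.servo_line(T,o,speed=speed)
        s=r.sense();f=s["contact_force"];
        fx,fy,fz=f@EX,f@EY,f[2]
        print(f"k={k:.4f} t={s['clock']:.2f} f_ex={fx:.1f} f_ey={fy:.1f} fz={fz:.1f} tq={np.round(s['torque'],2)} err_ex={(s['tcp_pos']-T)@EX*1e3:.1f}mm open={s['opening']*1e3:.1f}")
        if max(abs(fx),abs(fy),abs(fz+5))>lim: print("STOP");return k
    return k1
E
python3 - <<'E'
from ins import *
go(.23,.23,.175,step=.01)
go(.23,.19,.175)
E
```

```text
k=0.2300 t=15.05 f_ex=0.8 f_ey=-0.2 fz=-4.4 tq=[0.36 0.07 0.03] err_ex=0.3mm open=27.5
k=0.2243 t=15.34 f_ex=-0.2 f_ey=-0.3 fz=-4.7 tq=[ 0.42  0.11 -0.02] err_ex=-0.4mm open=27.6
k=0.2186 t=15.63 f_ex=0.3 f_ey=0.9 fz=-5.4 tq=[ 0.4   0.06 -0.02] err_ex=-0.3mm open=27.5
k=0.2129 t=15.93 f_ex=0.4 f_ey=0.8 fz=-4.1 tq=[ 0.4   0.08 -0.01] err_ex=-0.3mm open=27.5
k=0.2071 t=16.22 f_ex=0.7 f_ey=0.1 fz=-4.8 tq=[0.35 0.05 0.03] err_ex=-0.3mm open=27.7
k=0.2014 t=16.51 f_ex=-0.4 f_ey=-0.9 fz=-5.8 tq=[0.42 0.09 0.02] err_ex=-0.3mm open=27.6
k=0.1957 t=16.80 f_ex=0.2 f_ey=-0.3 fz=-5.6 tq=[0.43 0.13 0.02] err_ex=-0.3mm open=27.8
k=0.1900 t=17.09 f_ex=0.6 f_ey=0.5 fz=-4.9 tq=[0.43 0.13 0.03] err_ex=-0.2mm open=27.2
```

```bash
python3 - <<'E'
from ins import *
go(.19,.06,.175,step=.01)
E
```

```text
k=0.1800 t=17.49 f_ex=0.3 f_ey=0.5 fz=-5.3 tq=[0.36 0.13 0.01] err_ex=-0.3mm open=27.5
k=0.1700 t=17.89 f_ex=0.0 f_ey=0.4 fz=-4.0 tq=[ 0.35  0.08 -0.04] err_ex=-0.3mm open=27.7
k=0.1600 t=18.29 f_ex=0.0 f_ey=0.4 fz=-5.2 tq=[ 0.26  0.11 -0.08] err_ex=-0.3mm open=27.5
k=0.1500 t=18.69 f_ex=0.5 f_ey=0.8 fz=-4.9 tq=[ 0.3   0.13 -0.06] err_ex=-0.3mm open=27.3
k=0.1400 t=19.09 f_ex=0.4 f_ey=-0.3 fz=-4.5 tq=[ 0.31  0.12 -0.04] err_ex=-0.3mm open=27.7
k=0.1300 t=19.49 f_ex=-0.8 f_ey=0.4 fz=-4.7 tq=[ 0.36  0.14 -0.07] err_ex=-0.3mm open=27.0
k=0.1200 t=19.89 f_ex=0.3 f_ey=-0.6 fz=-5.3 tq=[ 0.29  0.05 -0.02] err_ex=-0.3mm open=27.4
k=0.1100 t=20.29 f_ex=0.0 f_ey=0.6 fz=-4.2 tq=[ 0.4   0.08 -0.  ] err_ex=-0.3mm open=27.1
k=0.1000 t=20.69 f_ex=0.6 f_ey=-0.2 fz=-4.2 tq=[ 0.4   0.18 -0.01] err_ex=-0.3mm open=27.4
k=0.0900 t=21.09 f_ex=1.0 f_ey=-0.3 fz=-4.7 tq=[0.45 0.1  0.02] err_ex=-0.3mm open=27.8
k=0.0800 t=21.49 f_ex=-0.7 f_ey=-0.1 fz=-5.0 tq=[ 0.45  0.11 -0.02] err_ex=-0.3mm open=27.5
k=0.0700 t=21.89 f_ex=-0.8 f_ey=0.4 fz=-4.6 tq=[0.32 0.09 0.04] err_ex=-0.3mm open=27.4
k=0.0600 t=22.29 f_ex=0.0 f_ey=-0.2 fz=-4.9 tq=[0.41 0.08 0.03] err_ex=-0.3mm open=27.6
```

```bash
python3 - <<'E'
from h import *
from station import r
for n in("scene","top"):
    s=r.snapshot(n); np.savez(f"{n}3.npz",**s)
crop(load("scene3.npz"),"pics/s_3.png",180,150,300,250,6)
crop(load("top3.npz"),"pics/t_3.png",210,120,350,220,5)
E
```

```text
(no output)
```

View pics/s_3.png

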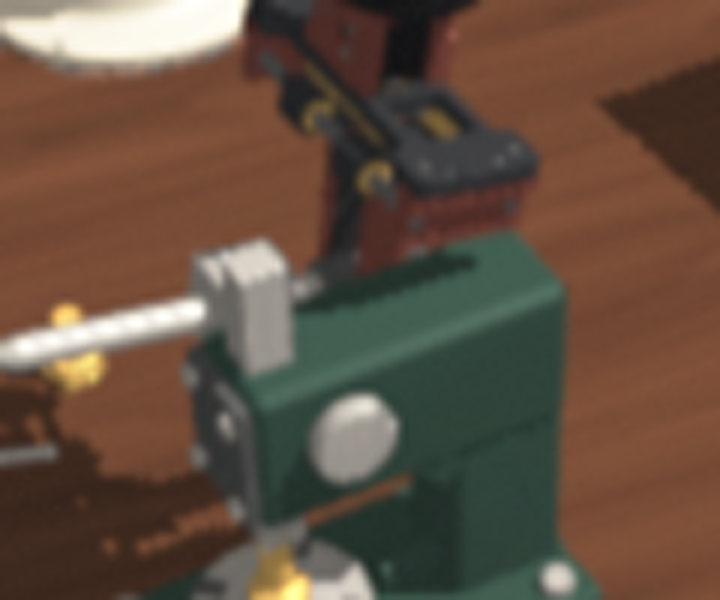

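View pics/t_3.png

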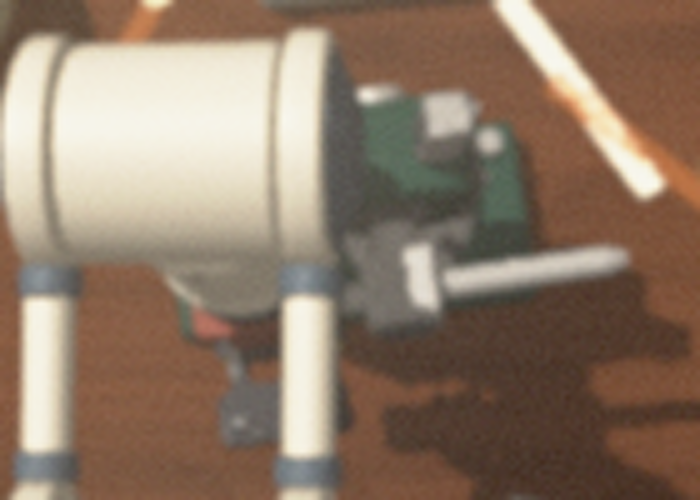

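The bar is through: its tip shows in front of the hub at (625,258) in the top crop. Next I'll push it home with small steps.

```bash
python3 - <<'E'
from ins import *
k=go(.06,.050,.175,step=.004,lim=12)
if k<=.0501: k=go(.050,.034,.175,step=.001,lim=12,speed=.02)
E
```

```text
k=0.0567 t=22.64 f_ex=0.5 f_ey=-0.6 fz=-4.6 tq=[ 0.43  0.08 -0.02] err_ex=-0.1mm open=27.4
k=0.0533 t=22.89 f_ex=-0.1 f_ey=0.4 fz=-5.6 tq=[0.4  0.12 0.02] err_ex=-0.2mm open=27.6
k=0.0500 t=23.14 f_ex=-0.4 f_ey=-0.2 fz=-4.3 tq=[0.37 0.07 0.01] err_ex=-0.2mm open=27.5
k=0.0490 t=23.39 f_ex=0.6 f_ey=0.1 fz=-4.1 tq=[0.42 0.12 0.02] err_ex=-0.0mm open=27.4
k=0.0480 t=23.64 f_ex=0.4 f_ey=0.4 fz=-5.4 tq=[0.4  0.05 0.03] err_ex=-0.0mm open=27.5
k=0.0470 t=23.89 f_ex=0.1 f_ey=-0.4 fz=-5.3 tq=[ 0.42  0.08 -0.05] err_ex=-0.1mm open=27.4
k=0.0460 t=24.14 f_ex=-0.6 f_ey=-0.3 fz=-4.3 tq=[ 0.4   0.14 -0.01] err_ex=-0.0mm open=27.5
k=0.0450 t=24.39 f_ex=0.2 f_ey=0.6 fz=-4.7 tq=[0.45 0.16 0.  ] err_ex=-0.1mm open=27.5
k=0.0440 t=24.64 f_ex=0.3 f_ey=-0.8 fz=-5.0 tq=[ 0.39  0.09 -0.03] err_ex=-0.1mm open=27.2
k=0.0430 t=24.89 f_ex=0.4 f_ey=0.3 fz=-5.1 tq=[ 0.43  0.1  -0.05] err_ex=-0.0mm open=27.2
k=0.0420 t=25.14 f_ex=0.5 f_ey=0.7 fz=-5.7 tq=[0.41 0.12 0.  ] err_ex=-0.1mm open=27.6
k=0.0410 t=25.39 f_ex=4.1 f_ey=0.6 fz=-4.6 tq=[ 0.98  0.21 -0.02] err_ex=0.5mm open=27.4
k=0.0400 t=25.64 f_ex=8.0 f_ey=0.7 fz=-3.9 tq=[ 1.56  0.33 -0.04] err_ex=1.1mm open=27.3
k=0.0390 t=25.89 f_ex=10.1 f_ey=0.1 fz=-5.4 tq=[ 2.05  0.41 -0.04] err_ex=1.7mm open=27.3
k=0.0380 t=26.14 f_ex=13.8 f_ey=0.7 fz=-5.1 tq=[ 2.52  0.52 -0.02] err_ex=2.4mm open=27.3
STOP
```

The bar is home: contact began at k≈0.041 and the push reached about 14 N. Opening the fingers here would drive one into the head, whose side is only 45 mm from the axis. So I'll draw the bar back behind the press, let go, and push it home again from its end with the fingers closed.

```bash
python3 - <<'E'
from ins import *
go(.038,.041,.175); r.wait(.3)
go(.041,.138,.175,step=.05,speed=.1)
r.let_go(); r.wait(.2)
s=r.sense(); print(s["clock"],s["contact_force"])
T,o=pose(.138,.175); up=np.array([np.sin(.175)*EX[0],np.sin(.175)*EX[1],np.cos(.175)])
r.servo_line(T+.06*up,o,speed=.25)
T2,o=pose(.215,.175)
r.servo_line(T2+.06*up,o,speed=.25)
r.grab(20)
for n in("scene","top"):
    s=r.snapshot(n); np.savez(f"{n}4.npz",**s)
print(r.sense()["clock"],r.sense()["opening"])
crop(load("scene4.npz"),"pics/s_4.png",180,150,300,250,6)
crop(load("top4.npz"),"pics/t_4.png",190,120,330,220,5)
E
```

```text
k=0.0410 t=26.39 f_ex=6.0 f_ey=0.4 fz=-4.8 tq=[ 1.32  0.16 -0.  ] err_ex=0.4mm open=27.8
k=0.0895 t=27.32 f_ex=-0.3 f_ey=0.1 fz=-5.3 tq=[ 0.38  0.17 -0.03] err_ex=-0.1mm open=27.2
k=0.1380 t=27.96 f_ex=0.1 f_ey=-0.3 fz=-4.5 tq=[ 0.42  0.09 -0.01] err_ex=0.0mm open=27.3
29.1917 [-0.10847929 -0.44263235 -0.44631882]
31.4833 0.0005681802895764979
```

View pics/s_4.png

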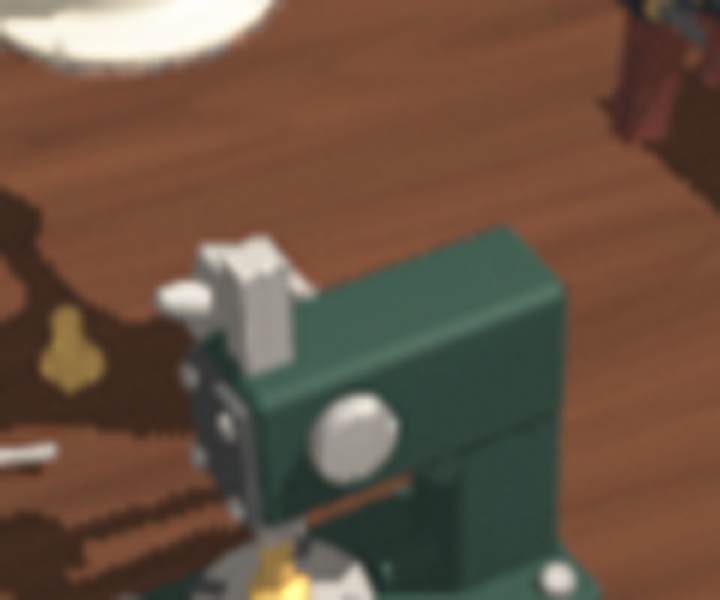

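View pics/t_4.png

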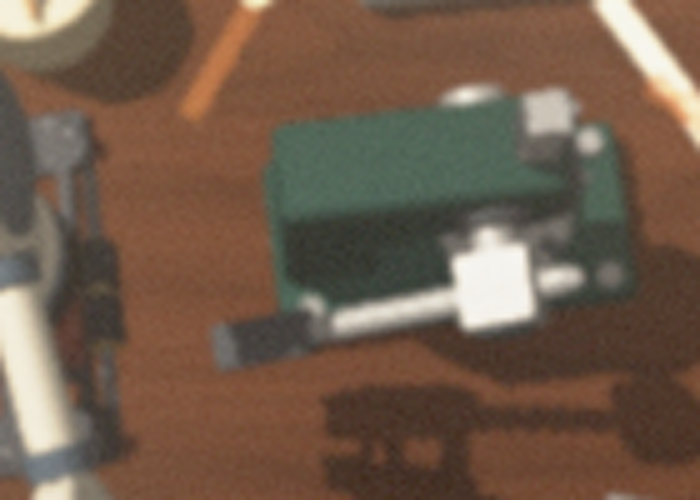

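```bash
python3 - <<'E'
from h import *
t=load("top4.npz");s=load("scene4.npz")
for phi in(.175,.22,.26,.3):
    dd=np.cos(phi)*EX-np.sin(phi)*Z;up=np.sin(phi)*EX+np.cos(phi)*Z
    f=lambda k,u=0:np.round((proj(t,HUB+k*dd+u*up)[0]-[190,120]+.4)*5,0)
    g=lambda k,u=0:np.round((proj(s,HUB+k*dd+u*up)[0]-[180,150]+.42)*6,0)
    print(phi,"end top edge",f(.178,.008),"end bottom edge",f(.178,-.008),"shoulder",f(.113,.008),"tip t/s",f(-.052),g(-.052))
E
```

```text
0.175 end top edge [193. 334.] end bottom edge [199. 338.] shoulder [303. 317.] tip t/s [591. 277.] [148. 324.]
0.22 end top edge [196. 336.] end bottom edge [203. 340.] shoulder [304. 319.] tip t/s [591. 276.] [148. 320.]
0.26 end top edge [199. 338.] end bottom edge [207. 342.] shoulder [305. 320.] tip t/s [591. 276.] [149. 317.]
0.3 end top edge [202. 340.] end bottom edge [211. 343.] shoulder [307. 321.] tip t/s [590. 275.] [150. 313.]
```

```bash
python3 - <<'E'
from h import *
t=load("top4.npz");s=load("scene4.npz")
crop(t,"pics/t_4b.png",225,165,315,200,8)
p,e=tri(t,(582/5+190-.4,275/5+120-.4),s,(160/6+180-.42,297/6+150-.42)); q=p-HUB
print("tip",q@EX,q@EY,q[2],e,np.arctan2(q[2],-q@EX))
for phi in(.3,.4,.45,.5):
    dd=np.cos(phi)*EX-np.sin(phi)*Z;up=np.sin(phi)*EX+np.cos(phi)*Z
    f=lambda k,u=0:np.round((proj(t,HUB+k*dd+u*up)[0]-[190,120]+.4)*5,0)
    g=lambda k,u=0:np.round((proj(s,HUB+k*dd+u*up)[0]-[180,150]+.42)*6,0)
    for k in (.170,.178): print(phi,k,"end top edge",f(k,.008),"end bottom edge",f(k,-.008),"shoulder",f(k-.065,.008),"tip t/s",f(k-.23),g(k-.23), "end height",(HUB+k*dd)[2])
E
```

```text
tip -0.04358718491858324 0.0007604922431877575 0.02193482822804113 0.00035608716882337455 0.4662364916196576
0.3 0.17 end top edge [215. 338.] end bottom edge [224. 341.] shoulder [320. 319.] tip t/s [605. 272.] [134. 314.] end height 0.11976156486757228
0.3 0.178 end top edge [202. 340.] end bottom edge [211. 343.] shoulder [307. 321.] tip t/s [590. 275.] [150. 313.] end height 0.11739740321428158
0.4 0.17 end top edge [225. 341.] end bottom edge [236. 345.] shoulder [325. 322.] tip t/s [603. 271.] [137. 304.] end height 0.10379888180752941
0.4 0.178 end top edge [213. 344.] end bottom edge [224. 347.] shoulder [312. 324.] tip t/s [589. 273.] [152. 304.] end height 0.10068353506906022
0.45 0.17 end top edge [230. 343.] end bottom edge [243. 346.] shoulder [328. 323.] tip t/s [601. 270.] [139. 298.] end height 0.09605585920109087
0.45 0.178 end top edge [219. 346.] end bottom edge [231. 348.] shoulder [315. 326.] tip t/s [587. 273.] [154. 299.] end height 0.09257613492820103
0.5 0.17 end top edge [237. 345.] end bottom edge [250. 347.] shoulder [331. 324.] tip t/s [599. 269.] [141. 293.] end height 0.08849765843728549
0.5 0.178 end top edge [226. 347.] end bottom edge [239. 350.] shoulder [319. 327.] tip t/s [586. 272.] [156. 294.] end height 0.08466225412845188
```

View pics/t_4b.png

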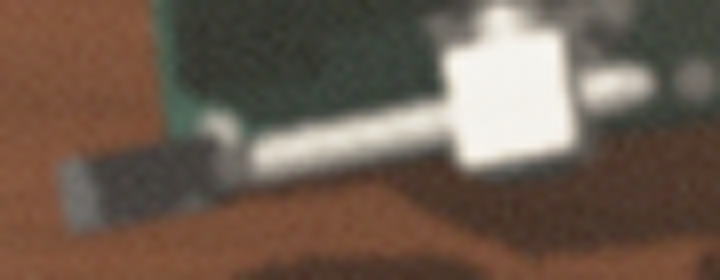

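```bash
cat >> ins.py <<'E'
def pose2(k,phi,a=.009,dz=0):
    """closed fingers, jaw along the bar; tool axis crosses bar line at k; grasp point a above bar axis"""
    dd=np.cos(phi)*EX-np.sin(phi)*Z;up=np.sin(phi)*EX+np.cos(phi)*Z
    z=-up
    best=None
    for sg in(1,-1):
        y=sg*dd;x=np.cross(y,z);o=Ro.from_matrix(np.c_[x,y,z]).as_euler('xyz',degrees=True)
        T=HUB+k*dd+a*up-.163*z+[0,0,dz]
        q=r.inverse_kinematics(T,o)
        if q is not None and (best is None or abs(q[5])<abs(best[2][5])): best=(T,o,q)
    return best
def push(k0,k1,phi,step=.01,lim=14,speed=.06,a=.009):
    n=max(1,int(np.ceil(abs(k0-k1)/step)))
    for k in np.linspace(k0,k1,n+1)[1:]:
        T,o,_=pose2(k,phi,a); r.servo_line(T,o,speed=speed)
        s=r.sense();f=s["contact_force"]
        print(f"k={k:.4f} t={s['clock']:.2f} f_ex={f@EX:.1f} f_ey={f@EY:.1f} fz={f[2]:.1f} err_ex={(s['tcp_pos']-T)@EX*1e3:.1f}mm")
        if f@EX>lim or abs(f@EY)>15 or abs(f[2])>20: print("STOP");return k
    return k1
E
python3 - <<'E'
from ins import *
for k,ph,a in((.22,.43,.08),(.22,.43,.009),(.0985,.43,.009),(.08,.43,.009)):
    b=pose2(k,ph,a); print(k,None if b is None else (np.round(b[0],3),np.round(b[2],1)))
print(r.sense()["joints"])
E
```

```text
0.22 (array([0.533, 0.203, 0.299]), array([ 24.1,   4.4,  83.6, -23.7,  99.1, -74.7]))
0.22 (array([0.536, 0.174, 0.235]), array([ 21.3,   4.9,  89.8, -23.8,  91.9, -74.5]))
0.0985 (array([0.549, 0.064, 0.285]), array([ 10.3,  -0.5,  90.1, -24.6,  92. , -86.7]))
0.08 (array([0.55 , 0.047, 0.293]), array([  8.6,  -1. ,  89.8, -24.6,  92. , -88.6]))
[ 15.52784274  -0.33112562  80.39407512 -10.10000556 101.3610205
   7.20568723]
```

```bash
python3 - <<'E'
from ins import *
T,o,q=pose2(.22,.43,.08); r.reach(T,o)
T,o,q=pose2(.22,.43,.009); r.servo_line(T,o,speed=.2)
s=r.sense();print(s["clock"],s["contact_force"])
push(.22,.15,.43)
for n in("scene","top"):
    s=r.snapshot(n); np.savez(f"{n}5.npz",**s)
crop(load("scene5.npz"),"pics/s_5.png",180,150,300,250,6)
crop(load("top5.npz"),"pics/t_5.png",190,120,330,220,5)
E
```

```text
33.275 [ 0.32534259  0.31096481 -0.52088561]
k=0.2112 t=33.58 f_ex=-0.7 f_ey=0.1 fz=-0.2 err_ex=-0.0mm
k=0.2025 t=33.87 f_ex=1.1 f_ey=-0.1 fz=0.2 err_ex=-0.3mm
k=0.1938 t=34.16 f_ex=0.2 f_ey=0.7 fz=0.0 err_ex=-0.4mm
k=0.1850 t=34.45 f_ex=3.6 f_ey=0.1 fz=-2.8 err_ex=0.3mm
k=0.1762 t=34.74 f_ex=6.2 f_ey=-0.3 fz=-2.2 err_ex=0.9mm
k=0.1675 t=35.03 f_ex=7.1 f_ey=0.5 fz=-3.0 err_ex=1.1mm
k=0.1588 t=35.33 f_ex=8.0 f_ey=0.4 fz=-3.2 err_ex=1.1mm
k=0.1500 t=35.62 f_ex=7.6 f_ey=0.0 fz=-2.3 err_ex=1.1mm
```

View pics/s_5.png

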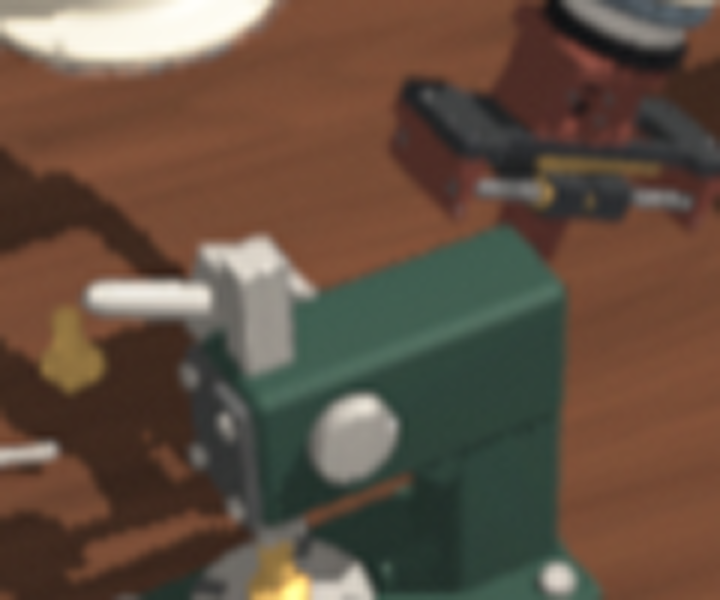

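View pics/t_5.png

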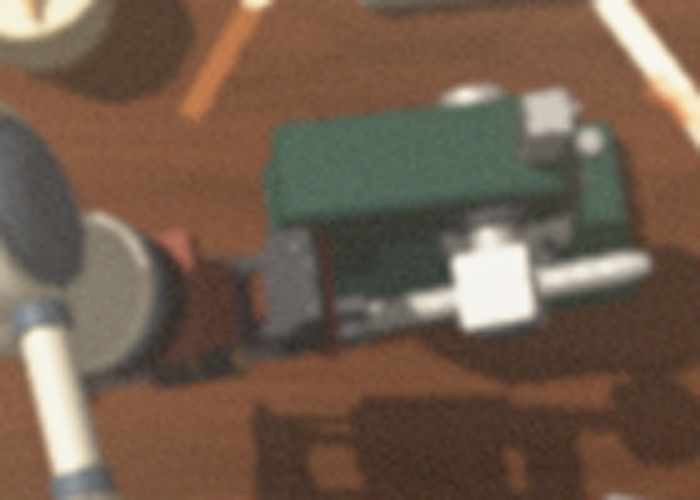

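```bash
python3 - <<'E'
from ins import *
k=push(.15,.104,.43,step=.012,lim=16)
if k<.1041: push(.104,.082,.43,step=.002,lim=17,speed=.04)
E
```

```text
k=0.1385 t=36.06 f_ex=6.9 f_ey=0.0 fz=-2.2 err_ex=1.0mm
k=0.1270 t=36.40 f_ex=7.1 f_ey=-0.0 fz=-1.5 err_ex=1.0mm
k=0.1155 t=36.74 f_ex=6.2 f_ey=0.4 fz=-0.7 err_ex=0.8mm
k=0.1040 t=37.08 f_ex=5.5 f_ey=1.2 fz=0.5 err_ex=0.7mm
k=0.1020 t=37.33 f_ex=6.1 f_ey=1.3 fz=-0.2 err_ex=0.9mm
k=0.1000 t=37.58 f_ex=6.4 f_ey=0.2 fz=-0.9 err_ex=1.0mm
k=0.0980 t=37.83 f_ex=7.9 f_ey=-0.2 fz=-0.2 err_ex=1.0mm
k=0.0960 t=38.08 f_ex=7.4 f_ey=-0.1 fz=-0.2 err_ex=1.0mm
k=0.0940 t=38.33 f_ex=7.5 f_ey=0.5 fz=-0.3 err_ex=0.9mm
k=0.0920 t=38.58 f_ex=7.1 f_ey=0.6 fz=-0.5 err_ex=0.9mm
k=0.0900 t=38.83 f_ex=12.0 f_ey=-0.2 fz=-1.0 err_ex=2.0mm
k=0.0880 t=39.08 f_ex=17.8 f_ey=0.8 fz=-2.5 err_ex=3.2mm
STOP
```

```bash
python3 - <<'E'
from ins import *
go=lambda k,ph,a,v:(lambda b:r.servo_line(b[0],b[1],speed=v))(pose2(k,ph,a))
go(.115,.43,.009,.15)
go(.125,.43,.10,.25)
for n in("scene","top"):
    s=r.snapshot(n); np.savez(f"{n}6.npz",**s)
print(r.sense()["clock"],r.sense()["contact_force"])
for k,ph,a in((.06,.3,.15),(-.11,.3,.12),(-.11,.43,.05),(-.11,.43,.027),(-.11,.2,.027),(-.11,0,.027),(-.11,-.2,.027),(-.11,-.35,.027),(-.11,-.42,.02)):
    b=pose2(k,ph,a); print(k,ph,None if b is None else (np.round(b[0],3),np.round(b[2],1)))
crop(load("scene6.npz"),"pics/s_6.png",160,150,280,250,6)
crop(load("top6.npz"),"pics/t_6.png",200,120,340,220,5)
E
```

```text
40.0333 [-0.10313479 -0.05516862 -0.51680223]
0.06 0.3 (array([0.55 , 0.052, 0.451]), array([  7.1,  -1.3,  73.2, -18. , 107.4,  85.1]))
-0.11 0.3 (array([ 0.569, -0.118,  0.473]), array([-10.4,   1.4,  68.3, -17. , 104.6,  68. ]))
-0.11 0.43 (array([ 0.568, -0.108,  0.409]), array([ -7.4,  -0.9,  77.8, -24. ,  96.2,  72.1]))
-0.11 0.43 (array([ 0.569, -0.117,  0.389]), array([ -8.3,  -0.7,  79.8, -23.8,  93.9,  72.1]))
-0.11 0.2 (array([ 0.575, -0.166,  0.378]), array([-16.4,   2.8,  76. , -10.6,  96.5,  65.5]))
-0.11 0 (array([ 0.579, -0.206,  0.36 ]), array([-22.7,   7.2,  72.9,  -0. ,  99.9,  60.8]))
-0.11 -0.2 (array([ 0.583, -0.241,  0.334]), array([-28. ,  12.4,  70. ,   9.7, 103.9,  57.3]))
-0.11 -0.35 (array([ 0.586, -0.264,  0.311]), array([-31.3,  16.8,  68. ,  16.5, 107.1,  55.4]))
-0.11 -0.42 (array([ 0.586, -0.27 ,  0.292]), array([-32.5,  18.7,  68. ,  19.5, 107.9,  54.7]))
```

View pics/s_6.png

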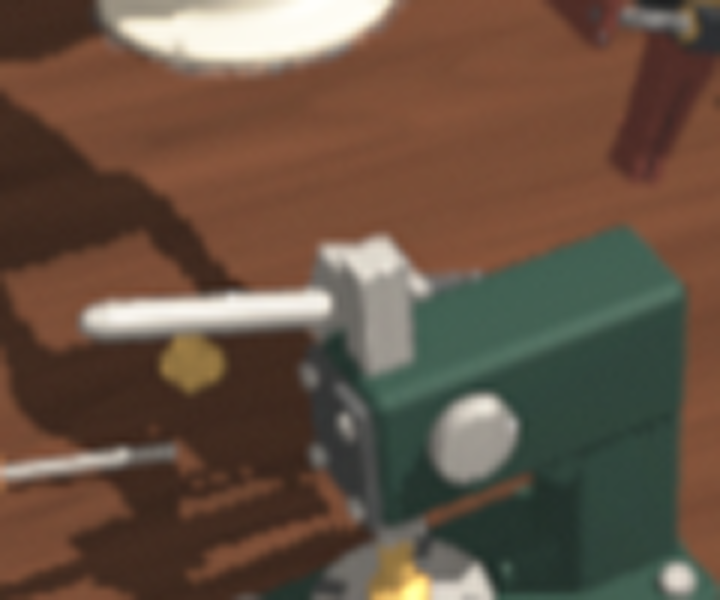

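View pics/t_6.png

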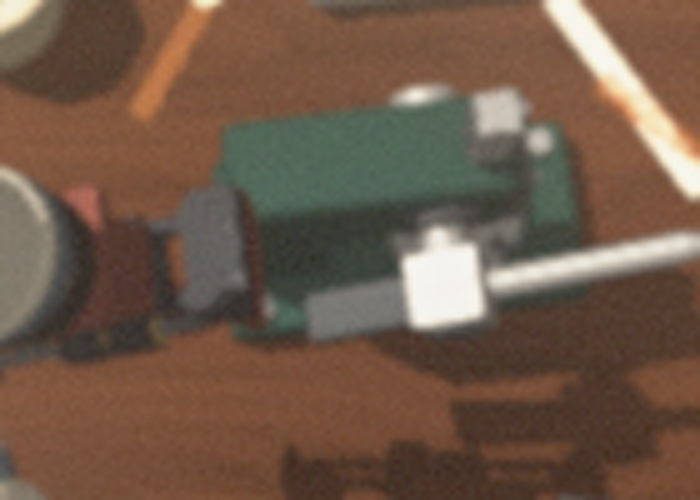

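```bash
sed -i 's/abs(q\[5\])<abs(best\[2\]\[5\])/abs(q[5]-J6)<abs(best[2][5]-J6)/; s/^    best=None/    best=None;J6=r.sense()["joints"][5]/' ins.py; python3 - <<'E'
from ins import *
t=load("top6.npz");s=load("scene6.npz")
crop(t,"pics/t_6b.png",320,150,360,185,16)
g=np.array(t["frame"]).mean(2)[155:180,300:350];m=(g>150).astype(np.uint8)
k,l,st,ce=cv2.connectedComponentsWithStats(m);i=1+np.argmax(st[1:,4]);print(st[i]+[300,155,0,0,0])
yy,xx=np.where(l==i);P=np.c_[xx+300,yy+155].astype(np.float32)
vx,vy,x,y=cv2.fitLine(P,cv2.DIST_HUBER,0,.01,.01).ravel();q=(P-[x,y])@[vx,vy];e=np.array([x+vx*(q.max()+.5),y+vy*(q.max()+.5)])
print("tip top",e)
v=(82/6+160-.42,322/6+150-.42)
p,er=tri(t,e,s,v);w=p-HUB;print("tip",w@EX,w@EY,w[2],np.hypot(w@EX,w[2]),"phi",np.arctan2(w[2],-w@EX),er)
for k,ph,a in((.06,.3,.15),(-.11,.3,.12),(-.11,.43,.05),(-.11,-.42,.02)): print(np.round(pose2(k,ph,a)[2],1))
E
```

```text
[300 167  41  11 180]
tip top [340.60547 167.47826]
tip -0.13708706054194772 -0.0020566447707629073 0.04914144219860114 0.14562878667828727 phi 0.3441994479575084 0.0024256673722135003
[  7.1  -1.3  73.2 -18.  107.4 -94.9]
[ -10.4    1.4   68.3  -17.   104.6 -112. ]
[  -7.4   -0.9   77.8  -24.    96.2 -107.9]
[ -32.5   18.7   68.    19.5  107.9 -125.3]
```

Home is confirmed: the tip is 145.6 mm from the hub centre where 145 is expected, and the bar is tilted 0.34 rad. Now I'll swing it down by its long end.

```bash
cat > sw.py <<'E'
from ins import *
def mv(k,ph,a,v):
    b=pose2(k,ph,a); r.servo_line(b[0],b[1],speed=v)
def rep(ph,a):
    s=r.sense();f=s["contact_force"];up=np.sin(ph)*EX+np.cos(ph)*Z;dd=np.cos(ph)*EX-np.sin(ph)*Z
    n=f@up;print(f"ph={ph:.3f} a={a:.3f} t={s['clock']:.2f} n={n:.1f} ax={f@dd:.1f} lat={f@EY:.1f}");return n
E
python3 - <<'E'
from sw import *
mv(.06,.34,.15,.3);mv(-.11,.34,.12,.3);mv(-.11,.34,.045,.2)
rep(.34,.045)
for a in np.arange(.039,.020,-.003):
    mv(-.11,.34,a,.05)
    if rep(.34,a)>2.5: break
print(a)
for ph in np.arange(.28,-.21,-.08):
    mv(-.11,ph,a,.08)
    if rep(ph,a)>14: print("STOP");break
E
```

```text
ph=0.340 a=0.045 t=41.79 n=1.0 ax=-0.3 lat=-1.0
ph=0.340 a=0.039 t=42.06 n=-0.1 ax=-1.4 lat=0.2
ph=0.340 a=0.036 t=42.31 n=0.7 ax=-0.1 lat=0.6
ph=0.340 a=0.033 t=42.56 n=0.6 ax=0.2 lat=1.5
ph=0.340 a=0.030 t=42.81 n=0.2 ax=-0.2 lat=0.3
ph=0.340 a=0.027 t=43.06 n=-0.2 ax=0.1 lat=-0.5
ph=0.340 a=0.024 t=43.31 n=1.2 ax=-0.1 lat=-0.1
ph=0.340 a=0.021 t=43.56 n=1.5 ax=-0.2 lat=-0.6
0.020999999999999984
ph=0.280 a=0.021 t=43.87 n=2.7 ax=1.4 lat=0.4
ph=0.200 a=0.021 t=44.23 n=2.0 ax=-0.2 lat=-0.4
ph=0.120 a=0.021 t=44.60 n=2.4 ax=-0.1 lat=-0.6
ph=0.040 a=0.021 t=44.97 n=2.2 ax=-0.9 lat=0.4
ph=-0.040 a=0.021 t=45.33 n=2.1 ax=0.8 lat=-0.4
ph=-0.120 a=0.021 t=45.70 n=1.7 ax=-0.5 lat=1.1
ph=-0.200 a=0.021 t=46.07 n=1.3 ax=-0.3 lat=0.2
```

```bash
python3 - <<'E'
from h import *
from station import r
for n in("scene","top"):
    s=r.snapshot(n); np.savez(f"{n}7.npz",**s)
crop(load("scene7.npz"),"pics/s_7.png",140,160,260,260,6)
crop(load("top7.npz"),"pics/t_7.png",230,120,370,220,5)
E
```

```text
(no output)
```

View pics/s_7.png

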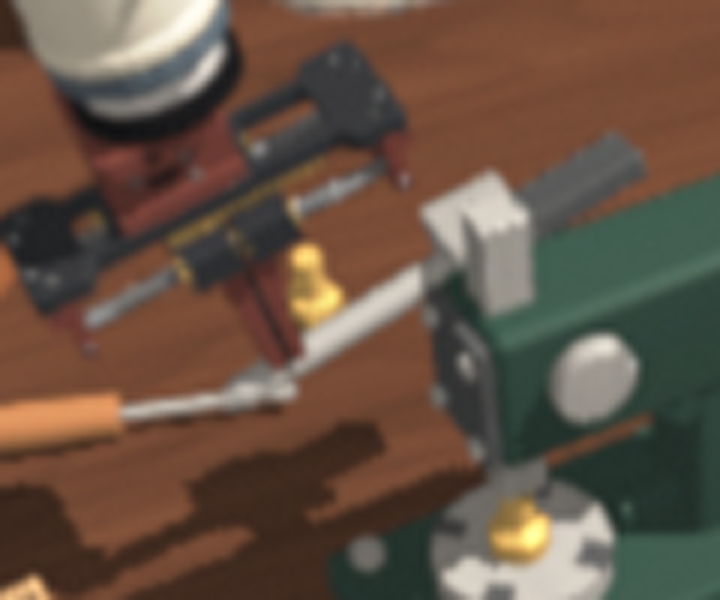

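View pics/t_7.png

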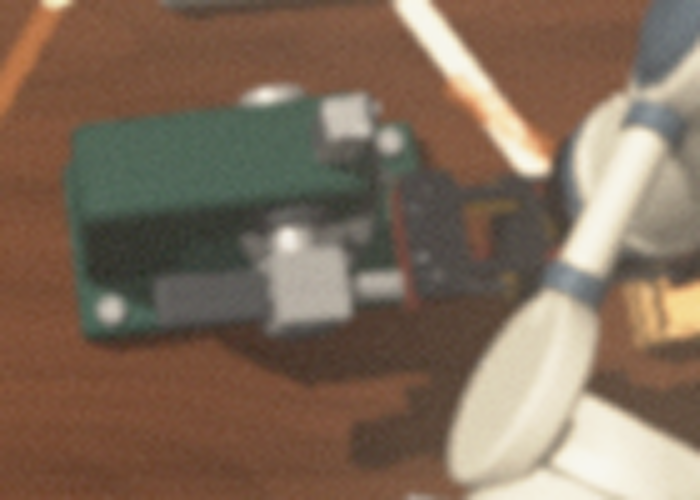

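The lever follows and the ram is descending, with the bar still home. I'll continue in finer steps.

```bash
python3 - <<'E'
from sw import *
a=.021
for ph in np.arange(-.23,-.50,-.02):
    mv(-.11,ph,a,.03)
    if rep(ph,a)>13: print("STOP");break
E
```

```text
ph=-0.230 a=0.021 t=46.53 n=2.6 ax=1.2 lat=0.7
ph=-0.250 a=0.021 t=46.83 n=3.1 ax=1.3 lat=0.1
ph=-0.270 a=0.021 t=47.12 n=3.1 ax=1.1 lat=-0.8
ph=-0.290 a=0.021 t=47.41 n=3.2 ax=1.1 lat=-0.8
ph=-0.310 a=0.021 t=47.70 n=2.3 ax=1.8 lat=0.7
ph=-0.330 a=0.021 t=47.99 n=3.3 ax=0.6 lat=-0.2
ph=-0.350 a=0.021 t=48.28 n=3.1 ax=1.5 lat=-0.6
ph=-0.370 a=0.021 t=48.58 n=2.4 ax=1.8 lat=-0.2
ph=-0.390 a=0.021 t=48.87 n=5.6 ax=1.5 lat=0.1
ph=-0.410 a=0.021 t=49.16 n=7.5 ax=2.1 lat=1.1
ph=-0.430 a=0.021 t=49.45 n=9.8 ax=2.0 lat=1.3
ph=-0.450 a=0.021 t=49.74 n=12.9 ax=2.6 lat=0.6
ph=-0.470 a=0.021 t=50.03 n=16.5 ax=2.9 lat=1.5
STOP
```

```bash
python3 - <<'E'
from sw import *
r.wait(.3)
mv(-.11,-.43,.03,.1); rep(-.43,.03)
mv(-.11,-.40,.10,.25)
mv(-.16,-.1,.20,.3)
s=r.sense();print(s["clock"],s["contact_force"])
for n in("scene","top"):
    s=r.snapshot(n); np.savez(f"{n}8.npz",**s)
t=load("top8.npz")
crop(load("scene8.npz"),"pics/s_8.png",160,170,280,270,6)
crop(load("scene8.npz"),"pics/s_8g.png",205,225,245,255,16)
crop(t,"pics/t_8.png",230,120,370,220,5)
E
```

```text
ph=-0.430 a=0.030 t=50.63 n=0.7 ax=-0.1 lat=0.5
51.7083 [-0.86482687 -0.67280475 -0.33163659]
```

View pics/s_8.png

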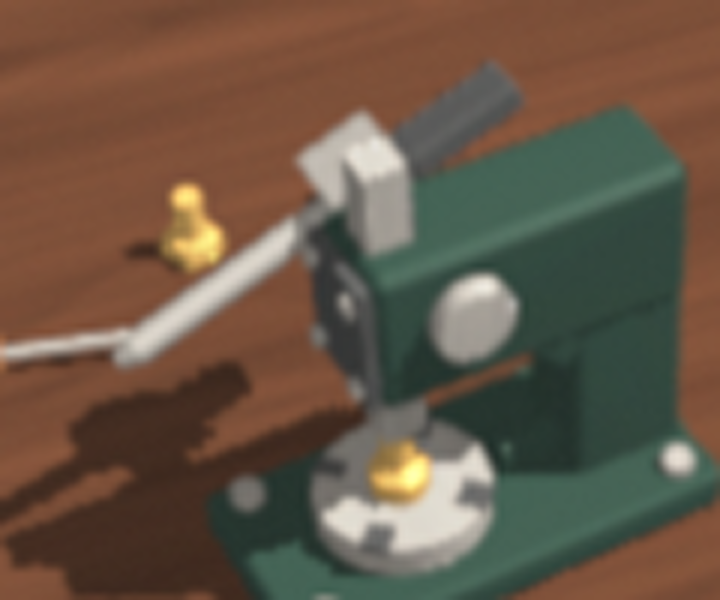

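View pics/t_8.png

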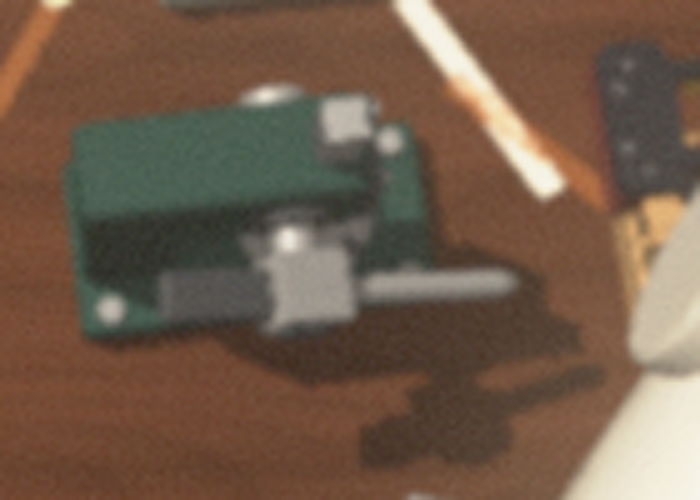

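View pics/s_8g.png

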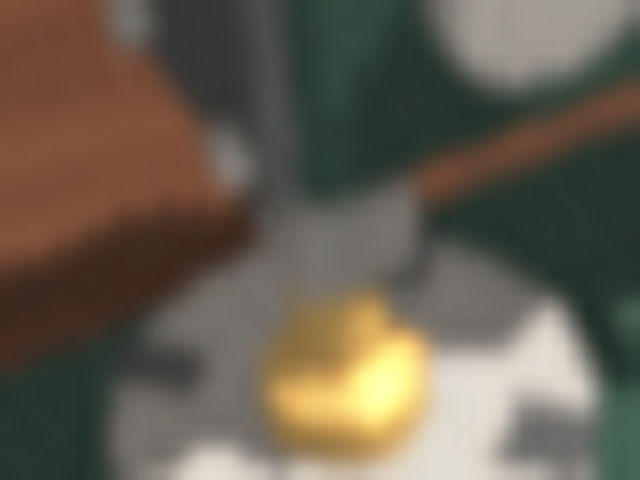

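```bash
python3 - <<'E'
from h import *
t=load("top8.npz");s=load("scene8.npz");s0=load("scene0.npz")
p,e=tri(t,(517/5+230-.4,281/5+120-.4),s,(117/6+160-.42,355/6+170-.42));w=p-HUB
print("tip",w@EX,w@EY,w[2],np.hypot(w@EX,w[2]),np.arctan2(w[2],-w@EX),e)
def br(c):
    h=cv2.cvtColor(np.array(c["frame"]),cv2.COLOR_RGB2HSV);m=((h[...,0]>15)&(h[...,0]<32)&(h[...,1]>120)&(h[...,2]>120)).astype(np.uint8)
    k,l,st,ce=cv2.connectedComponentsWithStats(m);return [(st[i].tolist(),ce[i].round(2).tolist()) for i in range(1,k) if 205<ce[i][0]<245 and 225<ce[i][1]<265]
print(br(s0),br(s))
# ram top shift: phase correlation of ram-top patch
f=lambda c:np.array(c["frame"]).mean(2).astype(np.float32)
tm=f(s0)[188:206,209:232]
R=cv2.matchTemplate(f(s)[180:225,200:245],tm,cv2.TM_CCOEFF_NORMED);_,v,_,l=cv2.minMaxLoc(R);print("ram top match",v,l[0]+200-209,l[1]+180-188,"px; 1mm vert =",(proj(s,[.645,-.115,.25])-proj(s,[.645,-.115,.251]))[0])
E
```

```text
tip -0.13568712413598927 -0.00020779388478369708 -0.04790049067384314 0.14389389376582418 -0.33936416057020447 0.0008806408152524315
[([222, 242, 9, 11, 65], [225.57, 247.55])] [([222, 244, 9, 9, 58], [225.48, 248.16])]
ram top match 0.7826299667358398 -1 2 px; 1mm vert = [0.02531201 0.29805371]
```

```bash
python3 - <<'E'
from station import r
s=r.sense();print(s["clock"],s["contact_force"],abs(s["joint_vel"]).max())
r.hand_in();print(r.sense()["clock"])
E
```

```text
51.8083 [-0.06992688 -0.53569592 -0.4218735 ] 0.29497170567897507
the job is handed in; nothing more can be done
the job is handed in; nothing more can be done
```

I handed the job in at 51.8 s. The bar is home in the hub and the lever is down, with the ram resting on the stamp as far as force and pictures show. The hand-in gives no verdict, so neither is confirmed.

**What I did**
- I pulled the bar out by its plain end and regripped it on the flat grip. I then pushed it through the hub from the back until the shoulder met the hub (about 14 N).
- Opening the fingers there would have hit the press head. I drew the bar back behind the press and let go, then pushed it home again on its end with closed fingers (about 18 N).
- I then swung the long end down with closed fingers until the resistance rose to about 16 N, and backed the arm clear.

**Last checks**
- **Bar home:** the tip was 145.6 mm from the hub centre before the swing and 143.9 mm after it. 145 mm is expected, and I can measure to about 1–2 mm.
- **Lever angle:** the bar ended at about 0.34 rad down; stamp contact is expected near 0.35.
- **Stamp and bystanders:** the stamp stands upright where it was. No bystander looked disturbed in the pictures, though I did not measure them.
- **Robot clear:** the wrist force read about zero before hand-in.

**Disagreements and limits**
- When I let go of the bar behind the press, it sagged and turned the hub to about −0.4 rad, below its −0.22 starting limit. The later swing brought it back.
- During the swing, resistance began with the fingers at about 0.375 rad, a little past the 0.34 I measured. I put this down to looseness in the hole and measuring error.
- The gap between ram and stamp is too small to see in the pictures. The contact is inferred from the rise in force and the lever angle.

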